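# Pack the seventh bottle into the round steriliser basket

## Robot

A 6-joint arm with a two-finger parallel gripper is mounted at the origin on the work surface. World frame = base frame: x ahead of the robot, y to its left, z up, the work surface at z = 0. Lengths are in m, angles in rad, forces in N, time in s.
With the tool pointing down it reaches from about 0.3 to 0.85 m from the base axis. Payload 4.2 kg.
Tool frame: the origin (TCP) lies midway between the tips of the shut fingers; the grasp point (between the pads) lies 19 mm behind it; z points along the fingers, y is the line along which they close (so a half turn about z gives the same grasp; the last joint's range is limited). The gripper opens to 91 mm and grips with 3 to 60 N. Pads are 32 mm wide; open, the fingers measure 118 mm over their backs; the gripper's body (76 mm by 178 mm) begins 60 mm behind the grasp point.
Start: joints at [-1.3, 0.32, 1.565, -0, 1.257, -0.02], TCP at [0.165, -0.551, 0.214] pointing down, gripper open.
Joint ranges: [-3.11, 3.11], [-0.84, 2.01], [0.21, 2.61], [-1.34, 4.49], [0.05, 2.63], [-2.56, 2.56]. Speed limits (rad/s): [2.57, 2.57, 3.14, 3.14, 3.14, 3.14].

## Interface

Orientations are given as [roll, pitch, yaw] about the fixed x, y, z axes, in that order (R = Rz(yaw) Ry(pitch) Rx(roll)).
In Python, from cell import bot gives the robot as it stands.
- The arm moves only by the tool drive_tool, never from a script. Its argument "rows" is a list of rows, each an object with "xyz": the shift along the tool's x, y, z in cm, a list of three; "spin": the turn about the tool's z in rad; "grip": the closure in counts, from 0 (fully open) to 255 (shut). A call has 1 to 20 rows; each row shifts and turns the commanded pose from where the row before left it, along the tool's axes as they then stand; what a row does not reach is not made up. A row lasts 1/8 s, in which the tool goes at most 62.5 mm and 10.7 degrees, less where a joint would pass 70% of its speed; a pose out of reach is approached as far as the arm can. A call is refused whole if a number of a shift passes 6.25 or a number of a turn 0.188, either way. A call with a gripper value outside its range is refused whole. The fingers move at their own pace and stop on an object; "squeeze" is the grip in N (left out, the last holds). Time passes only in rows, so rows that do not move let the fingers close. It gives the time, the measured TCP pose, the force, the opening and the grip force at its end, in the units of the state.
- bot.sense(): the state, without advancing time (a new reading comes with each control period).
- bot.capture(name): name is "scene" or "side" or "wrist"; returns a dict with "color" (420x560x3 uint8, red, green, blue), "fx", "fy", "cx", "cy" (pixels), "rvec" (rotation vector, rad) and "tvec" (3), from world to camera coordinates, as OpenCV has them. Camera axes: x right, y down, z forward; pixel columns grow to the right and rows downward; lengths in m; the calibration is good to about 2 mm. A picture is of the moment at which its call begins. There is no depth.
- bot.job_done(): hands the job in; it is judged then, once.
Trained networks look in a picture, given as the dict that the camera call returned (one of the last four; its "shot" number tells which), for a name from the list of things; names that differ only in an ending like _2 or _b are one class to them, and where a whole thing is asked for, a point or a joint stands for the part that bears it (a point fixed in the world has none). Each returns a list of dicts, best first, with "confidence" (0 to 1); they miss things now and then, are a little off and sometimes report something else, mostly with a low value. They report only what shows in the picture. A call takes as long as a camera call.
- bot.recognise(picture, query): "rect" ([left, top, right, bottom] in pixels, round what is visible of it).
The state is a dict: "time": time; "q": joint angles; "joint_vel": joint speeds; "effort": joint torques, N m; "tcp_pos": TCP position; "ee_rot": TCP orientation; "force": force on the tool from outside, world axes, zero at the start; "wrist_torque": the same for the moment, N m; "grip_width": opening from 0.0 (shut) to 1.0 (fully open); "grip_force": force on a finger pad.
Only numpy, scipy, OpenCV 4.12 (cv2) and the standard library are available. Lean on these libraries where they do the work, as an engineer would, in place of code of your own. Each camera call takes 0.05 s, during which the arm holds its last target. There are 200 camera calls.

## Task

Get the round steel basket ready for the steriliser: all seven of the 250 ml bottles (60 mm across, sloping shoulders, all alike) have to stand upright on its floor, packed close, one in the middle and six around it. Six are in, but one of them stands astray by the wall and takes up the room of two, so close it up to make room for the seventh, which stands under the wire shelf where its cap cannot be reached from above; once it is in the open, the cap is the one place that leaves room for fingers between the packed bottles. Do not tip a bottle over or let it drop into the basket, and leave everything else standing where it is.

Things in the scene. Friction and masses are not known exactly. Their poses are not given: they have to be found in the camera images.
- basket: Round steel steriliser basket, fixed to the counter, open at the top: inside diameter 188 mm, outside 194 mm, rim 66 mm above the counter, floor 6 mm above the counter, two small loop handles outside the wall, below the rim, 19 mm out. Origin: centre of its underside, on the counter; z up; any yaw.
- basket_floor (a point): Point at the centre of the basket's inner floor, 6 mm above the counter; axes as the basket's.
- bottle_1: White plastic bottle with grey screw cap (all seven alike): body 60 mm in diameter up to 88 mm above its foot (foot edge rounded 4 mm), shoulder sloping in from 88 to 102 mm, neck 25 mm in diameter, cap 28 mm in diameter from 112 to 142 mm (its top); 0.14 to 0.28 kg. Origin: centre of its underside; z up its axis. Stands in the middle of the basket.
- bottle_2: Bottle like bottle_1 (60 mm body, 28 mm cap from 112 to 142 mm, origin at the centre of its underside, z up). Stands in the basket's ring, by the wall, 62 mm from the basket's middle and 60 degrees round from its neighbour.
- bottle_3: Bottle like bottle_1 (60 mm body, 28 mm cap from 112 to 142 mm, origin at the centre of its underside, z up). Stands in the basket's ring, by the wall, 62 mm from the basket's middle and 60 degrees round from its neighbour.
- bottle_4: Bottle like bottle_1 (60 mm body, 28 mm cap from 112 to 142 mm, origin at the centre of its underside, z up). Stands in the basket's ring, by the wall, 62 mm from the basket's middle and 60 degrees round from its neighbour.
- bottle_5: Bottle like bottle_1 (60 mm body, 28 mm cap from 112 to 142 mm, origin at the centre of its underside, z up). Stands in the basket's ring, by the wall, 62 mm from the basket's middle and 60 degrees round from its neighbour.
- bottle_6: Bottle like bottle_1 (60 mm body, 28 mm cap from 112 to 142 mm, origin at the centre of its underside, z up). Stands by the basket's wall, astray between the two places left in the ring: the gaps left and right of it are each too narrow for a bottle. Loose: it slides on the floor when pushed and can be lifted by its cap.
- bottle_7: Bottle like bottle_1 (60 mm body, 28 mm cap from 112 to 142 mm, origin at the centre of its underside, z up). The missing one: on the counter under the wire shelf, its axis 37 to 45 mm behind the shelf's front edge, at the left, middle or right of three places 125 mm apart, the slim bottle and the squat jar at the others.
- shelf: Chrome wire riser shelf, fixed, 480 mm wide (its y), 200 mm deep (its x), open on all sides below: 16 mm posts at the corners, wire board from 170 to 178 mm above the counter, boxes on its two ends, beyond y = +-160 mm, up to 210 mm. Origin: on the counter under the middle of the board. Its front edge, at its x = -100 mm, faces right, towards the middle of the counter; the counter is free for 150 mm in front of it.
- slim_bottle: White bottle with grey cap, slimmer: 42 mm in diameter, 135 mm high, under the shelf. Origin: centre of its underside. Not wanted.
- squat_jar: White squat jar with a wide grey lid: 72 mm in diameter, 82 mm high, under the shelf. Origin: centre of its underside. Not wanted.
- pump_bottle: White pump dispenser, 68 mm in diameter, 199 mm high, behind the basket. Origin: centre of its underside. Leave alone.
- tape_roll: Roll of white tape lying flat, 84 mm in diameter, 25 mm high, between the robot and the basket. Origin: centre of its underside. Leave alone.
- gallipot: Small open steel bowl, 72 mm across the rim, 42 mm high, beyond the basket. Origin: centre of its underside. Leave alone.

How it is judged:
At the end, for the whole second after the job is handed in: All seven bottles stand in the basket: each with its axis within 68 mm of the basket's axis, its foot within 4 mm of the basket floor, upright within 0.06 rad (3.4 degrees) and at rest (under 0.02 m/s) (horizontal distance between each of bottle_1, bottle_2, bottle_3, bottle_4, bottle_5, bottle_6, bottle_7 and basket below 0.068 m and z of bottle_1 in the frame of basket_floor between -0.004 and 0.004 m and angle between each of bottle_1, bottle_2, bottle_3, bottle_4, bottle_5, bottle_6, bottle_7's own z axis and vertical below 0.06 rad and linear speed of each of bottle_1, bottle_2, bottle_3, bottle_4, bottle_5, bottle_6, bottle_7 below 0.02 m/s and z of bottle_2 in the frame of basket_floor between -0.004 and 0.004 m and z of bottle_3 in the frame of basket_floor between -0.004 and 0.004 m and z of bottle_4 in the frame of basket_floor between -0.004 and 0.004 m and z of bottle_5 in the frame of basket_floor between -0.004 and 0.004 m and z of bottle_6 in the frame of basket_floor between -0.004 and 0.004 m and z of bottle_7 in the frame of basket_floor between -0.004 and 0.004 m); the robot touches nothing.
It fails at once if one of the seven bottles is tipped by more than 30 degrees (angle between any of bottle_1, bottle_2, bottle_3, bottle_4, bottle_5, bottle_6, bottle_7's own z axis and vertical above 0.52 rad).
It fails at once if a bottle is dropped into the basket: it moves faster than 0.6 m/s while its foot is inside the basket ((horizontal distance between bottle_1 and basket below 0.08 m and z of bottle_1 in the frame of basket_floor below 0.06 m and linear speed of bottle_1 above 0.6 m/s) or (horizontal distance between bottle_2 and basket below 0.08 m and z of bottle_2 in the frame of basket_floor below 0.06 m and linear speed of bottle_2 above 0.6 m/s) or (horizontal distance between bottle_3 and basket below 0.08 m and z of bottle_3 in the frame of basket_floor below 0.06 m and linear speed of bottle_3 above 0.6 m/s) or (horizontal distance between bottle_4 and basket below 0.08 m and z of bottle_4 in the frame of basket_floor below 0.06 m and linear speed of bottle_4 above 0.6 m/s) or (horizontal distance between bottle_5 and basket below 0.08 m and z of bottle_5 in the frame of basket_floor below 0.06 m and linear speed of bottle_5 above 0.6 m/s) or (horizontal distance between bottle_6 and basket below 0.08 m and z of bottle_6 in the frame of basket_floor below 0.06 m and linear speed of bottle_6 above 0.6 m/s) or (horizontal distance between bottle_7 and basket below 0.08 m and z of bottle_7 in the frame of basket_floor below 0.06 m and linear speed of bottle_7 above 0.6 m/s)).
It fails at once if another thing on the counter (slim bottle, squat jar, pump bottle, tape roll, gallipot) is moved by more than 30 mm or tipped over (distance of any of slim_bottle, squat_jar, pump_bottle, tape_roll, gallipot from where it was at the start of the episode above 0.03 m or angle between any of slim_bottle, squat_jar, pump_bottle, tape_roll, gallipot's own z axis and vertical above 0.5 rad).
It also fails if it takes over 69 s, if anything falls off the work surface, if the arm or the gripper's body presses on something with over 40 N, if the wrist force passes 120 N, or if a joint passes its speed limit or range.

## Working session

There is one attempt and no reset: what is moved stays moved. The work goes in short steps, Python scripts to look and compute and a tool call to move; the robot and the scene stay as the last step left them, time stands still between calls to the robot, and variables do not carry over. Pictures are saved under pics/ and viewed, at most 10 in all, crops included, and the job is handed in when it is done.

Besides the shell and the picture viewer there is one more tool, called after "Emit:" in YAML: its name, and indented under it one key for each argument. drive_tool: Moves the arm, as the interface text tells. Its arguments: {"type":"object","properties":{"rows":{"type":"array"},"squeeze":{"type":"number"}},"required":["rows"]}

```bash
mkdir -p pics; ls; cat > h.py <<'E'
import numpy as np, cv2
from cell import bot
def P(p):
    R=cv2.Rodrigues(np.array(p["rvec"],float))[0]; return R,np.array(p["tvec"],float).ravel()
def ray(p,u,v,z):
    R,t=P(p); d=R.T@np.array([(u-p["cx"])/p["fx"],(v-p["cy"])/p["fy"],1]); c=-R.T@t
    return c+d*(z-c[2])/d[2]
def proj(p,X):
    R,t=P(p); c=R@np.array(X,float)+t; return np.array([p["fx"]*c[0]/c[2]+p["cx"],p["fy"]*c[1]/c[2]+p["cy"]])
def save(p,n): cv2.imwrite(f"pics/{n}.png",p["color"][:,:,::-1])
E
python3 - <<'E'
from h import *
s=bot.sense(); print(s["tcp_pos"],s["ee_rot"],s["time"])
for n in ["scene","side"]:
    p=bot.capture(n); save(p,n+"0"); R,t=P(p); print(n,"cam",(-R.T@t).round(3))
    for q in ["basket","bottle_1","slim_bottle","squat_jar","shelf","pump_bottle","tape_roll","gallipot"]:
        for d in bot.recognise(p,q):
            print(q,np.round(d["rect"],1),round(d["confidence"],2))
E
```

```text
pics
[ 0.16471269 -0.55038381  0.21311773] [-3.13981214e+00 -3.07967580e-06  2.90816982e-01] 0.0
scene cam [ 0.328 -0.466  0.646]
basket [259.7 301.4 395.  419.2] 0.8
bottle_1 [338.5 364.5 386.2 419.7] 0.95
bottle_1 [317.5 292.9 360.9 344.4] 0.94
bottle_1 [279.2 296.3 317.9 366.3] 0.9
bottle_1 [213.2 100.4 242.  161.7] 0.89
bottle_1 [349.  320.1 395.2 373. ] 0.86
bottle_1 [311.  327.3 354.6 396.6] 0.78
bottle_1 [279.8 359.6 323.3 420. ] 0.7
slim_bottle [336.1 364.1 387.7 420. ] 0.69
slim_bottle [266.3  98.7 285.9 150.3] 0.56
squat_jar [151.7 120.6 189.6 167.9] 0.95
shelf [ 92.8  34.3 334.8 180.9] 0.9
shelf [309.8 332.  357.1 396.6] 0.3
pump_bottle [384.5 191.2 440.2 285.3] 0.92
tape_roll [177.8 255.2 227.5 300.5] 0.57
gallipot [410.9 293.7 457.2 333.9] 0.69
gallipot [384.3 191.4 442.  283.8] 0.36
side cam [ 0.395 -0.667  0.75 ]
basket [210.4 280.8 339.  403.2] 0.75
basket [368.1 284.9 402.6 323.3] 0.61
bottle_1 [291.6 295.1 328.3 355.9] 0.8
bottle_1 [227.3 312.5 259.9 375.5] 0.76
bottle_1 [256.5 295.5 290.1 357.7] 0.75
bottle_1 [220.6 100.9 243.7 155.6] 0.73
bottle_1 [236.1 270.  269.4 327. ] 0.62
bottle_1 [278.4 324.9 316.4 381.6] 0.56
bottle_1 [275.4 267.1 306.3 319.6] 0.56
slim_bottle [271.2  97.5 288.7 147.8] 0.84
squat_jar [171.1 119.3 202.7 157.5] 0.77
shelf [121.7  42.9 330.3 166.3] 0.7
pump_bottle [353.4 194.4 397.8 277.4] 0.66
pump_bottle [273.7 266.4 307.5 318.5] 0.36
tape_roll [168.5 232.7 207.9 266.8] 0.87
gallipot [364.5 286.4 402.6 323.5] 0.8
```

View pics/scene0.png

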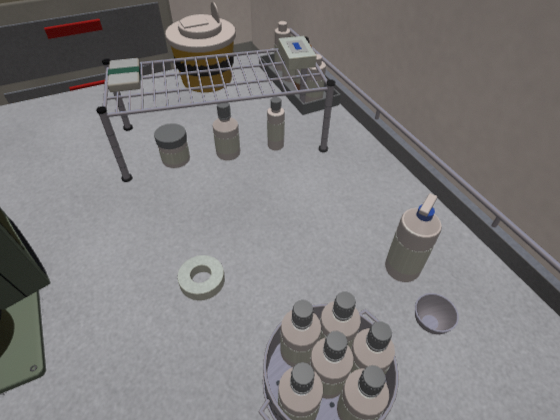

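View pics/side0.png

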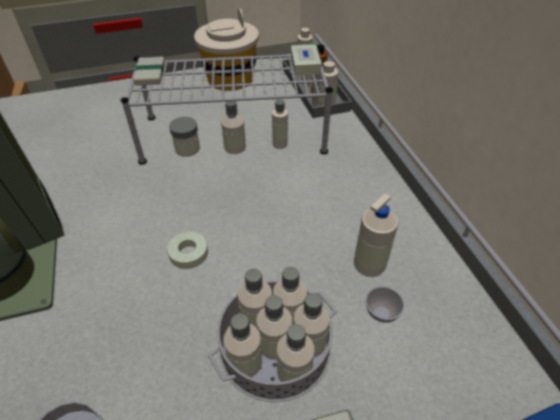

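The scene picture shows caps at about (302,312), (344,303), (378,336), (335,344) in the middle, (302,377) and (371,380). The missing bottle is under the shelf's middle place at (223,112), with the jar left and the slim bottle right. In the side picture the caps are at (254,278), (291,277), (313,303), (274,305), (240,326) and (296,336).

```bash
cat >> h.py <<'E'
def capblob(p,u,v,r=22,th=115):
    g=cv2.cvtColor(p["color"],cv2.COLOR_RGB2GRAY); m=(g<th).astype(np.uint8)
    W=np.zeros_like(m); cv2.circle(W,(int(u),int(v)),r,1,-1)
    n,l,st,c=cv2.connectedComponentsWithStats(m*W)
    k=min(range(1,n),key=lambda i:np.hypot(*(c[i]-[u,v]))+(st[i,4]<30)*99)
    return c[k],st[k]
E
python3 - <<'E'
from h import *
S={"scene":[(302,312),(344,303),(378,336),(335,344),(302,377),(371,380),(223,112)],"side":[(254,278),(291,277),(313,303),(274,305),(240,326),(296,336),(231,108)]}
out={}
for n in S:
    p=bot.capture(n); print(n,p["fx"],p["cx"],p["cy"])
    g=cv2.cvtColor(p["color"],cv2.COLOR_RGB2GRAY)
    for u,v in S[n]:
        c,st=capblob(p,u,v,16); b=0.006 if v>200 else 0
        x=ray(p,*c,b+0.131); print((u,v),c.round(1),st,x[:2].round(4))
        out.setdefault(n,[]).append(x[:2])
A=(np.array(out["scene"])+np.array(out["side"]))/2
m=A[3]
for a in A: d=a-m; print(a.round(4),np.hypot(*d).round(4),np.degrees(np.arctan2(d[1],d[0])).round(1))
p=bot.capture("scene")
for nm,(u,v,z) in dict(postNear=(126,178,0),postFar=(324,149,0),jar=(174,163,0),slim=(277,148,0),b7=(228,157,0),shL=(101,110,.174),shR=(333,84,.174),tape=(202,278,.0),pump=(407,268,0),gal=(436,315,0.02)).items(): print(nm,ray(p,u,v,z).round(3))
E
```

```text
scene 397.749304022854 282.303032488351 206.89490058446154
(302, 312) [303.2 318.5] [292 306  27  23 298] [ 0.4742 -0.2502]
(344, 303) [342.2 310.5] [332 296  24  24 270] [ 0.5295 -0.2632]
(378, 336) [376.  340.3] [365 323  27  29 351] [ 0.547 -0.32 ]
(335, 344) [334.2 348.3] [320 331  32  30 353] [ 0.491  -0.3052]
(302, 377) [300.8 384.9] [290 371  25  23 250] [ 0.4299 -0.3269]
(371, 380) [370.4 385.3] [358 368  30  29 344] [ 0.5071 -0.3648]
(223, 112) [223.1 109.9] [210 100  25  22 279] [0.5527 0.2796]
side 444.01343492103956 272.0891693109666 210.3722047242216
(254, 278) [253.1 282.9] [245 270  18  24 291] [ 0.474  -0.2497]
(291, 277) [289.9 281.5] [282 268  18  24 267] [ 0.5331 -0.2645]
(313, 303) [311.9 308.7] [298 294  25  25 282] [ 0.5505 -0.3236]
(274, 305) [273.9 311.4] [259 302  31  19 276] [ 0.4918 -0.3111]
(240, 326) [239.5 325. ] [224 310  33  31 502] [ 0.4345 -0.3187]
(296, 336) [296.5 341.5] [285 331  28  21 271] [ 0.5097 -0.3697]
(231, 108) [230.9 107.1] [217  99  28  20 242] [0.553 0.28 ]
[ 0.4741 -0.2499] 0.0607 106.6
[ 0.5313 -0.2638] 0.0596 48.0
[ 0.5488 -0.3218] 0.0589 -13.4
[ 0.4914 -0.3081] 0.0 0.0
[ 0.4322 -0.3228] 0.061 -166.1
[ 0.5084 -0.3672] 0.0615 -74.0
[0.5529 0.2798] 0.5911 84.0
postNear [0.307 0.302 0.   ]
postFar [0.782 0.197 0.   ]
jar [0.422 0.306 0.   ]
slim [0.675 0.252 0.   ]
b7 [0.549 0.271 0.   ]
shL [0.307 0.322 0.174]
shR [0.794 0.21  0.174]
tape [ 0.38  -0.036  0.   ]
pump [ 0.746 -0.186  0.   ]
gal [ 0.717 -0.294  0.02 ]
```

Emit:
drive_tool:
  rows:
    - {"xyz": [5.35,-2.36,-0.7],"spin": 0,"grip": 100}
    - {"xyz": [5.35,-2.36,-0.7],"spin": 0,"grip": 100}
    - {"xyz": [5.35,-2.36,-0.7],"spin": 0,"grip": 100}
    - {"xyz": [5.35,-2.36,-0.7],"spin": 0,"grip": 100}
    - {"xyz": [5.35,-2.36,-0.7],"spin": 0,"grip": 100}
    - {"xyz": [5.35,-2.36,-0.7],"spin": 0,"grip": 100}
    - {"xyz": [0,0,0],"spin": 0,"grip": 100}
  squeeze: 15

```text
time: 1.92
tcp_pos: [0.4345, -0.3208, 0.2565]
ee_rot: [3.141, -0.002, 0.296]
force: [-0.7, -0.8, -1.1]
grip_width: 0.608
grip_force: 0.0
```

```bash
cat >> h.py <<'E'
def to(x,y,z):
    s=bot.sense(); from scipy.spatial.transform import Rotation as Ro
    R=Ro.from_euler("xyz",s["ee_rot"]).as_matrix(); d=R.T@(np.array([x,y,z])-s["tcp_pos"])
    return (100*d).round(2)
E
python3 - <<'E'
from h import *
s=bot.sense(); print(s["tcp_pos"].round(4),np.round(s["ee_rot"],3),s["time"],s["grip_width"],np.round(s["q"],3))
p=bot.capture("wrist"); save(p,"w1"); R,t=P(p); print((-R.T@t).round(3),R.round(2))
for n in ["bottle_1","basket"]:
  for d in bot.recognise(p,n): print(n,np.round(d["rect"],1),round(d["confidence"],2))
for a in [(0.432,-0.323,.148),(.4914,-.3081,.148)]: print(proj(p,a))
E
```

```text
[ 0.4345 -0.3208  0.2565] [ 3.141e+00 -2.000e-03  2.960e-01] 1.925 0.6080798307121306 [-6.580e-01  2.390e-01  1.570e+00  1.000e-03  1.331e+00  6.160e-01]
[ 0.514 -0.296  0.427] [[ 0.29 -0.96  0.  ]
 [-0.91 -0.28  0.29]
 [-0.28 -0.09 -0.96]]
bottle_1 [307.5 109.8 365.6 161.8] 0.72
bottle_1 [285.2  53.4 340.2 115.2] 0.72
bottle_1 [198.2 105.2 257.8 166.1] 0.64
bottle_1 [226.8  53.3 284.5 114.7] 0.58
bottle_1 [257.4 159.4 311.8 216.2] 0.58
bottle_1 [258.2 110.5 310.4 165. ] 0.56
basket [199.5  27.7 366.8 228. ] 0.92
basket [308.3 108.2 364.7 163.7] 0.15
[284.84936279 209.2727225 ]
[288.33364599 145.99045439]
```

View pics/w1.png

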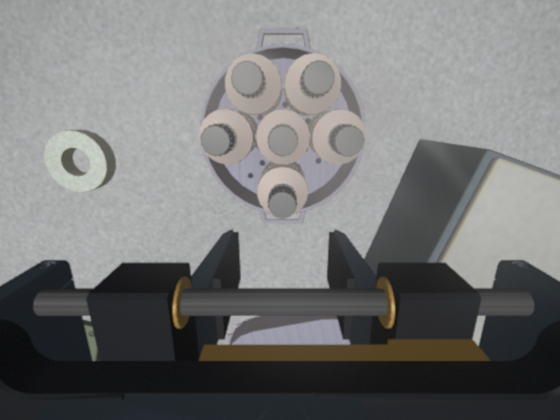

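The wrist picture shows the middle cap top at (282,138), the astray cap at (282,205) in the near gap, and the other caps at (248,78), (318,78), (217,140) and (346,140).

```bash
python3 - <<'E'
from h import *
p=bot.capture("wrist")
A=[]
for u,v in [(282,138),(282,203),(217,140),(248,78),(318,78),(346,140)]:
    c,st=capblob(p,u,v,18,120); x=ray(p,*c,.143)[:2]; A.append(x); x2=ray(p,u,v,.148)[:2]
    print(c.round(1),st,x.round(4),x2.round(4))
A=np.array(A)
for a in A: d=a-A[0]; print(np.hypot(*d).round(4),np.degrees(np.arctan2(d[1],d[0])).round(1))
r=[d for d in bot.recognise(p,"basket")][0]["rect"]; print(r)
E
```

```text
Traceback (most recent call last):
  File "h.py", line 15, in capblob
    k=min(range(1,n),key=lambda i:np.hypot(*(c[i]-[u,v]))+(st[i,4]<30)*99)
ValueError: min() iterable argument is empty
```

```bash
python3 - <<'E'
from h import *
p=bot.capture("wrist"); g=cv2.cvtColor(p["color"],cv2.COLOR_RGB2GRAY)
print([int(g[v,u]) for u,v in [(282,138),(282,203),(217,140),(248,78),(262,132),(300,190)]])
C=cv2.HoughCircles(cv2.resize(g,None,fx=4,fy=4,interpolation=cv2.INTER_CUBIC),cv2.HOUGH_GRADIENT,1.5,120,param1=120,param2=25,minRadius=50,maxRadius=72)
for u,v,r in C[0]/4:
    x=ray(p,u,v,.148)[:2]; print(u,v,r,x.round(4))
for u,v in [(282,138),(282,204),(217,140),(248,78),(318,78),(346,140)]: print(ray(p,u,v,.148)[:2].round(4))
E
```

```text
[148, 133, 143, 153, 182, 166]
76.3125 156.9375 16.85 [ 0.4217 -0.1254]
[ 0.4928 -0.3038]
[ 0.4326 -0.3217]
[ 0.4741 -0.2473]
[ 0.5328 -0.2613]
[ 0.5501 -0.3192]
[ 0.5078 -0.3604]
```

Emit:
drive_tool:
  rows:
    - {"xyz": [-0.2,0.05,3],"spin": 0,"grip": 100}
    - {"xyz": [0,0,4],"spin": 0,"grip": 100}
    - {"xyz": [0,0,4],"spin": 0,"grip": 100}
    - {"xyz": [0,0,2.6],"spin": 0,"grip": 100}
    - {"xyz": [0,0,0],"spin": 0,"grip": 180}
    - {"xyz": [0,0,0],"spin": 0,"grip": 220}
    - {"xyz": [0,0,0],"spin": 0,"grip": 230}
    - {"xyz": [0,0,0],"spin": 0,"grip": 230}
  squeeze: 20

```text
time: 3.18
tcp_pos: [0.4305, -0.3248, 0.1212]
ee_rot: [3.139, -0.001, 0.291]
force: [0.3, 0.9, 2.6]
grip_width: 0.3
grip_force: 19.9
```

Emit:
drive_tool:
  rows:
    - {"xyz": [0,0,-0.2],"spin": 0,"grip": 230}
    - {"xyz": [0.17,-0.8,0],"spin": 0,"grip": 230}
    - {"xyz": [0.17,-0.8,0],"spin": 0,"grip": 230}
    - {"xyz": [0.37,-0.75,0],"spin": 0,"grip": 230}
    - {"xyz": [0.37,-0.75,0],"spin": 0,"grip": 230}
    - {"xyz": [0,0,0],"spin": 0,"grip": 230}

```text
time: 3.92
tcp_pos: [0.4314, -0.2906, 0.1219]
ee_rot: [-3.141, 0.0, 0.292]
force: [-1.1, 0.5, -1.6]
grip_width: 0.304
grip_force: 19.9
```

Emit:
drive_tool:
  rows:
    - {"xyz": [0,-0.05,0.2],"spin": 0,"grip": 230}
    - {"xyz": [0,0,0.05],"spin": 0,"grip": 230}
    - {"xyz": [0,0,0],"spin": 0,"grip": 110}
    - {"xyz": [0,0,0],"spin": 0,"grip": 110}
    - {"xyz": [0,0,-2],"spin": 0,"grip": 110}
    - {"xyz": [0,0,-5],"spin": 0,"grip": 110}
    - {"xyz": [0,0,-6],"spin": 0,"grip": 110}
    - {"xyz": [0,0,0],"spin": 0,"grip": 110}

```text
time: 4.92
tcp_pos: [0.4338, -0.2928, 0.2544]
ee_rot: [3.132, -0.007, 0.291]
force: [0.0, 0.6, -0.4]
grip_width: 0.57
grip_force: 0.0
```

```bash
python3 - <<'E'
from h import *
p=bot.capture("wrist"); save(p,"w2")
S=bot.capture("scene"); save(S,"s2")
a=p["color"][0:230,150:420]; a=cv2.resize(a,None,fx=2,fy=2)
b=S["color"][20:220,60:380]; b=cv2.resize(b,None,fx=2,fy=2)
o=np.zeros((560,640,3),np.uint8)
cv2.imwrite("pics/c2.png",a[:,:,::-1]); cv2.imwrite("pics/c2b.png",b[:,:,::-1])
E
```

```text
(no output)
```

View pics/c2.png

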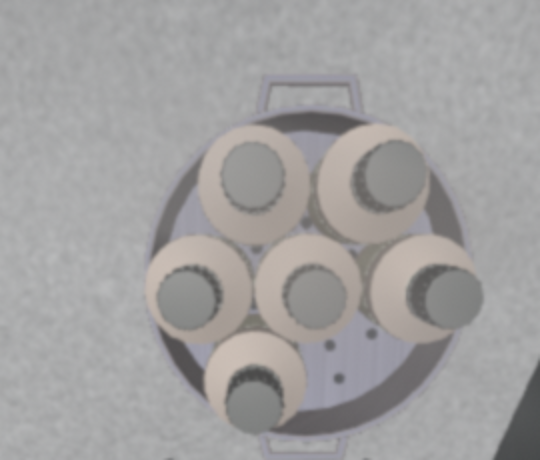

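View pics/c2b.png

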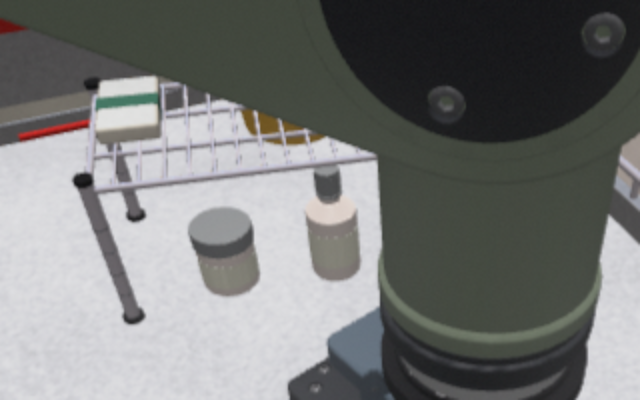

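The new crop shows the astray bottle closed up on its neighbour, with a bottle-wide gap at its right, around (340,380). Under the shelf, bottle_7 stands upright in the middle place.

The tool only spins about its own axis, so I will see how the arm behaves at its reach limit near the shelf, where it may tilt.

Emit:
drive_tool:
  rows:
    - {"xyz": [0,0,-3.3],"spin": -0.175,"grip": 0}
    - {"xyz": [0,0,-3.3],"spin": -0.175,"grip": 0}
    - {"xyz": [0,0,-3.3],"spin": -0.175,"grip": 0}
    - {"xyz": [0,0,-3.3],"spin": -0.175,"grip": 0}
    - {"xyz": [0,0,-3.3],"spin": -0.175,"grip": 0}
    - {"xyz": [0,0,-3.3],"spin": -0.175,"grip": 0}

```text
time: 5.78
tcp_pos: [0.4312, -0.2909, 0.4461]
ee_rot: [-3.138, -0.002, 1.346]
force: [-0.3, -1.0, 0.8]
grip_width: 1.003
grip_force: 0.0
```

Emit:
drive_tool:
  rows:
    - {"xyz": [5.1,-2.88,0],"spin": 0,"grip": 0}
    - {"xyz": [5.1,-2.88,0],"spin": 0,"grip": 0}
    - {"xyz": [5.1,-2.88,0],"spin": 0,"grip": 0}
    - {"xyz": [5.1,-2.88,0],"spin": 0,"grip": 0}
    - {"xyz": [5.1,-2.88,0],"spin": 0,"grip": 0}
    - {"xyz": [5.1,-2.88,0],"spin": 0,"grip": 0}
    - {"xyz": [5.1,-2.88,0],"spin": 0,"grip": 0}
    - {"xyz": [5.1,-2.88,0],"spin": 0,"grip": 0}
    - {"xyz": [5.1,-2.88,0],"spin": 0,"grip": 0}
    - {"xyz": [5.1,-2.88,0],"spin": 0,"grip": 0}
    - {"xyz": [5.1,-2.88,0],"spin": 0,"grip": 0}
    - {"xyz": [5.1,-2.88,0],"spin": 0,"grip": 0}
    - {"xyz": [5.1,-2.88,0],"spin": 0,"grip": 0}
    - {"xyz": [5.1,-2.88,0],"spin": 0,"grip": 0}
    - {"xyz": [5.1,-2.88,0],"spin": 0,"grip": 0}
    - {"xyz": [5.1,-2.88,0],"spin": 0,"grip": 0}
    - {"xyz": [5.1,-2.88,0],"spin": 0,"grip": 0}

```text
time: 7.9
tcp_pos: [0.1517, 0.6667, 0.4446]
ee_rot: [3.141, 0.004, 1.341]
force: [-0.0, 1.7, 0.3]
grip_width: 0.998
grip_force: 0.0
```

Emit:
drive_tool:
  rows:
    - {"xyz": [5,0,0],"spin": 0,"grip": 0}
    - {"xyz": [5,0,0],"spin": 0,"grip": 0}
    - {"xyz": [5,0,0],"spin": 0,"grip": 0}
    - {"xyz": [5,0,0],"spin": 0,"grip": 0}
    - {"xyz": [5,0,0],"spin": 0,"grip": 0}
    - {"xyz": [5,0,0],"spin": 0,"grip": 0}

```text
time: 8.65
tcp_pos: [0.1946, 0.8433, 0.364]
ee_rot: [-3.141, -0.105, 1.341]
force: [-0.2, -0.5, 0.2]
grip_width: 0.997
grip_force: 0.0
```

```bash
python3 - <<'E'
from h import *
s=bot.sense(); print(np.round(s["q"],3),s["tcp_pos"].round(4),np.round(s["ee_rot"],3))
E
```

```text
[1.33  0.864 0.219 0.002 1.954 1.561] [0.1946 0.8433 0.364 ] [-3.141 -0.105  1.341]
```

Emit:
drive_tool:
  rows:
    - {"xyz": [4.5,0,-4],"spin": 0,"grip": 0}
    - {"xyz": [4.5,0,-4],"spin": 0,"grip": 0}
    - {"xyz": [4.5,0,-4],"spin": 0,"grip": 0}
    - {"xyz": [4.5,0,-4],"spin": 0,"grip": 0}
    - {"xyz": [4.5,0,-4],"spin": 0,"grip": 0}
    - {"xyz": [4.5,0,-4],"spin": 0,"grip": 0}
    - {"xyz": [4.5,0,-4],"spin": 0,"grip": 0}
    - {"xyz": [4.5,0,-4],"spin": 0,"grip": 0}
    - {"xyz": [0,0,0],"spin": 0,"grip": 0}

```text
time: 9.78
tcp_pos: [0.1924, 0.8299, 0.5316]
ee_rot: [-3.14, -0.416, 1.341]
force: [-0.4, 1.2, -0.6]
grip_width: 1.003
grip_force: 0.0
```

```bash
python3 - <<'E'
from h import *
s=bot.sense(); print(np.round(s["q"],3),s["tcp_pos"].round(4),np.round(s["ee_rot"],3))
E
```

```text
[1.327 0.685 0.214 0.007 1.827 1.56 ] [0.1924 0.8299 0.5316] [-3.14  -0.416  1.341]
```

Emit:
drive_tool:
  rows:
    - {"xyz": [5.5,0,-2.5],"spin": 0,"grip": 0}
    - {"xyz": [5.5,0,-2.5],"spin": 0,"grip": 0}
    - {"xyz": [5.5,0,-2.5],"spin": 0,"grip": 0}
    - {"xyz": [5.5,0,-2.5],"spin": 0,"grip": 0}
    - {"xyz": [5.5,0,-2.5],"spin": 0,"grip": 0}
    - {"xyz": [5.5,0,-2.5],"spin": 0,"grip": 0}
    - {"xyz": [5.5,0,-2.5],"spin": 0,"grip": 0}
    - {"xyz": [5.5,0,-2.5],"spin": 0,"grip": 0}
    - {"xyz": [0,0,0],"spin": 0,"grip": 0}

```text
time: 10.9
tcp_pos: [0.1969, 0.8454, 0.6589]
ee_rot: [-3.139, -0.738, 1.34]
force: [0.3, 0.6, -0.0]
grip_width: 1.004
grip_force: 0.0
```

```bash
python3 - <<'E'
from h import *
s=bot.sense(); print(np.round(s["q"],3),s["tcp_pos"].round(4),np.round(s["ee_rot"],3))
E
```

```text
[1.324 0.584 0.214 0.013 1.606 1.559] [0.1969 0.8454 0.6589] [-3.139 -0.738  1.34 ]
```

Emit:
drive_tool:
  rows:
    - {"xyz": [5.6,0,2.2],"spin": 0,"grip": 0}
    - {"xyz": [5.6,0,2.2],"spin": 0,"grip": 0}
    - {"xyz": [5.6,0,2.2],"spin": 0,"grip": 0}
    - {"xyz": [5.6,0,2.2],"spin": 0,"grip": 0}
    - {"xyz": [5.6,0,2.2],"spin": 0,"grip": 0}
    - {"xyz": [5.6,0,2.2],"spin": 0,"grip": 0}
    - {"xyz": [5.8,0,1],"spin": 0,"grip": 0}
    - {"xyz": [5.8,0,1],"spin": 0,"grip": 0}
    - {"xyz": [5.8,0,1],"spin": 0,"grip": 0}
    - {"xyz": [0,0,0],"spin": 0,"grip": 0}

```text
time: 12.15
tcp_pos: [0.2334, 0.9999, 0.6672]
ee_rot: [-3.138, -1.084, 1.338]
force: [-0.8, -1.0, 0.1]
grip_width: 1.0
grip_force: 0.0
```

```bash
python3 - <<'E'
from h import *
s=bot.sense(); print(np.round(s["q"],3),s["tcp_pos"].round(4),np.round(s["ee_rot"],3))
E
```

```text
[1.325 0.704 0.214 0.017 1.139 1.558] [0.2334 0.9999 0.6672] [-3.138 -1.084  1.338]
```

```bash
python3 - <<'E'
from h import *
print(to(.50,.05,.45), to(.53,.18,.066)-to(.50,.05,.45))
E
```

```text
[-59.56  47.58 -66.29] [-27.7    0.04  29.75]
```

Emit:
drive_tool:
  rows:
    - {"xyz": [-2.98,2.38,-3.31],"spin": 0,"grip": 0}
    - {"xyz": [-2.98,2.38,-3.31],"spin": 0,"grip": 0}
    - {"xyz": [-2.98,2.38,-3.31],"spin": 0,"grip": 0}
    - {"xyz": [-2.98,2.38,-3.31],"spin": 0,"grip": 0}
    - {"xyz": [-2.98,2.38,-3.31],"spin": 0,"grip": 0}
    - {"xyz": [-2.98,2.38,-3.31],"spin": 0,"grip": 0}
    - {"xyz": [-2.98,2.38,-3.31],"spin": 0,"grip": 0}
    - {"xyz": [-2.98,2.38,-3.31],"spin": 0,"grip": 0}
    - {"xyz": [-2.98,2.38,-3.31],"spin": 0,"grip": 0}
    - {"xyz": [-2.98,2.38,-3.31],"spin": 0,"grip": 0}
    - {"xyz": [-2.98,2.38,-3.31],"spin": 0,"grip": 0}
    - {"xyz": [-2.98,2.38,-3.31],"spin": 0,"grip": 0}

```text
time: 13.65
tcp_pos: [0.3915, 0.4411, 0.5401]
ee_rot: [-3.141, -1.083, 1.342]
force: [1.2, 0.1, -0.3]
grip_width: 0.999
grip_force: 0.0
```

```bash
python3 - <<'E'
from h import *
s=bot.sense(); print(np.round(s["q"],3),s["tcp_pos"].round(4),np.round(s["ee_rot"],3)); print(to(.50,.05,.45))
E
```

```text
[ 0.406 -0.098  1.685  0.997  1.012  0.317] [0.3915 0.4411 0.5401] [-3.141 -1.083  1.342]
[-24.66  19.4  -27.27]
```

Emit:
drive_tool:
  rows:
    - {"xyz": [-3.08,2.42,-3.41],"spin": 0,"grip": 0}
    - {"xyz": [-3.08,2.42,-3.41],"spin": 0,"grip": 0}
    - {"xyz": [-3.08,2.42,-3.41],"spin": 0,"grip": 0}
    - {"xyz": [-3.08,2.42,-3.41],"spin": 0,"grip": 0}
    - {"xyz": [-3.08,2.42,-3.41],"spin": 0,"grip": 0}
    - {"xyz": [-3.08,2.42,-3.41],"spin": 0,"grip": 0}
    - {"xyz": [-3.08,2.42,-3.41],"spin": 0,"grip": 0}
    - {"xyz": [-3.08,2.42,-3.41],"spin": 0,"grip": 0}
    - {"xyz": [0,0,0],"spin": 0,"grip": 0}

```text
time: 14.78
tcp_pos: [0.5012, 0.0488, 0.4487]
ee_rot: [-3.132, -1.083, 1.33]
force: [-0.1, 0.1, 0.4]
grip_width: 1.004
grip_force: 0.0
```

```bash
python3 - <<'E'
from h import *
s=bot.sense(); print(np.round(s["q"],3),s["tcp_pos"].round(4),np.round(s["ee_rot"],3)); print(to(.525,.16,.25)); print(to(.5298,.1794,.066)-to(.525,.16,.25))
E
```

```text
[-0.528  0.161  1.637  1.023  1.719 -0.339] [0.5012 0.0488 0.4487] [-3.132 -1.083  1.33 ]
[-12.21  -0.15  19.36]
[-15.31   0.1   10.4 ]
```

Emit:
drive_tool:
  rows:
    - {"xyz": [-2.44,0,3.87],"spin": 0,"grip": 0}
    - {"xyz": [-2.44,0,3.87],"spin": 0,"grip": 0}
    - {"xyz": [-2.44,0,3.87],"spin": 0,"grip": 0}
    - {"xyz": [-2.44,0,3.87],"spin": 0,"grip": 0}
    - {"xyz": [-2.44,0,3.87],"spin": 0,"grip": 0}
    - {"xyz": [-3.06,0,2.08],"spin": 0,"grip": 0}
    - {"xyz": [-3.06,0,2.08],"spin": 0,"grip": 0}
    - {"xyz": [0,0,0],"spin": 0,"grip": 0}

```text
time: 15.78
tcp_pos: [0.5255, 0.1716, 0.1771]
ee_rot: [-3.128, -1.083, 1.333]
force: [0.1, -0.1, 0.6]
grip_width: 0.997
grip_force: 0.0
```

```bash
python3 - <<'E'
from h import *
s=bot.sense(); print(np.round(s["q"],3),s["tcp_pos"].round(4),np.round(s["ee_rot"],3)); print(to(.5298,.1794,.066))
p=bot.capture("wrist"); save(p,"w3"); R,t=P(p); print((-R.T@t).round(3))
for n in ["bottle_7","slim_bottle","squat_jar","shelf"]:
  for d in bot.recognise(p,n): print(n,np.round(d["rect"],1),round(d["confidence"],2))
print(proj(p,(.5529,.2798,.142)),proj(p,(.5529,.2798,0)))
E
```

```text
[-0.274  0.419  2.069  1.222  1.219 -0.86 ] [0.5255 0.1716 0.1771] [-3.128 -1.083  1.333]
[-9.42  0.31  5.96]
[0.501 0.063 0.331]
bottle_7 [260.1 175.4 313.2 280.7] 0.64
slim_bottle [370.2 183.9 420.  255.9] 0.9
squat_jar [142.7 195.1 215.6 263.9] 0.95
shelf [  0.   56.2 558.8 261.9] 0.81
[286.23189685 183.29597066] [286.19064433 265.87845101]
```

View pics/w3.png

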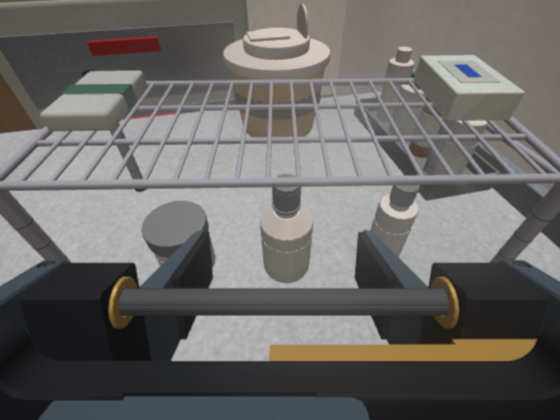

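The wrist picture shows bottle_7 between the fingers' line, cap top at (287,183), matching the projection (286,183); the jar is left at (177,230), the slim bottle right at (395,215).

Emit:
drive_tool:
  rows:
    - {"xyz": [-3.14,0.1,1.99],"spin": 0,"grip": 0}
    - {"xyz": [-3.14,0.1,1.99],"spin": 0,"grip": 0}
    - {"xyz": [-3.14,0.1,1.99],"spin": 0,"grip": 0}
    - {"xyz": [0,0,0],"spin": 0,"grip": 0}

```text
time: 16.52
tcp_pos: [0.5314, 0.1782, 0.0664]
ee_rot: [-3.132, -1.083, 1.334]
force: [0.2, -0.9, 1.1]
grip_width: 1.0
grip_force: 0.0
```

```bash
python3 - <<'E'
from h import *
s=bot.sense(); print(np.round(s["q"],3),s["tcp_pos"].round(4),np.round(s["ee_rot"],3)); print(to(.5529+.0145*.224,.2798+.0145*.975,.064))
E
```

```text
[-0.258  0.625  2.136  1.348  1.132 -1.143] [0.5314 0.1782 0.0664] [-3.132 -1.083  1.334]
[ 5.33 -0.21 10.57]
```

Emit:
drive_tool:
  rows:
    - {"xyz": [1.33,-0.05,2.64],"spin": 0,"grip": 0}
    - {"xyz": [1.33,-0.05,2.64],"spin": 0,"grip": 0}
    - {"xyz": [1.33,-0.05,2.64],"spin": 0,"grip": 0}
    - {"xyz": [1.33,-0.05,2.64],"spin": 0,"grip": 0}
    - {"xyz": [0,0,0],"spin": 0,"grip": 50}
    - {"xyz": [0,0,0],"spin": 0,"grip": 90}
    - {"xyz": [0,0,0],"spin": 0,"grip": 120}
    - {"xyz": [0,0,0],"spin": 0,"grip": 120}
  squeeze: 20

```text
time: 17.52
tcp_pos: [0.5566, 0.293, 0.0651]
ee_rot: [-3.139, -1.084, 1.34]
force: [-0.4, -1.2, 2.3]
grip_width: 0.648
grip_force: 20.0
```

Emit:
drive_tool:
  rows:
    - {"xyz": [0.26,0,-0.14],"spin": 0,"grip": 120}
    - {"xyz": [-0.7,0,-1.3],"spin": 0,"grip": 120}
    - {"xyz": [-1.4,0,-2.65],"spin": 0,"grip": 120}
    - {"xyz": [-1.4,0,-2.65],"spin": 0,"grip": 120}
    - {"xyz": [-1.4,0,-2.65],"spin": 0,"grip": 120}
    - {"xyz": [-1.4,0,-2.65],"spin": 0,"grip": 120}
    - {"xyz": [-0.7,0,-1.3],"spin": 0,"grip": 120}
    - {"xyz": [0,0,0],"spin": 0,"grip": 120}

```text
time: 18.52
tcp_pos: [0.5229, 0.1471, 0.0675]
ee_rot: [-3.139, -1.083, 1.338]
force: [0.3, 0.8, -2.6]
grip_width: 0.649
grip_force: 20.0
```

```bash
python3 - <<'E'
from h import *
s=bot.sense(); print(np.round(s["q"],3),s["tcp_pos"].round(4),np.round(s["ee_rot"],3),s["force"],s["grip_width"])
x,y=s["tcp_pos"][:2]; print(to(x,y,.0645))
p=bot.capture("wrist"); save(p,"w4")
for d in bot.recognise(p,"bottle_7"): print(np.round(d["rect"],1),round(d["confidence"],2))
E
```

```text
[-0.325  0.622  2.138  1.29   1.155 -1.152] [0.5229 0.1471 0.0675] [-3.139 -1.083  1.338] [ 0.26254599  0.78550124 -2.60996287] 0.6494483216544561
[-0.26  0.    0.14]
[231.  152.3 339.2 343.1] 0.95
```

View pics/w4.png

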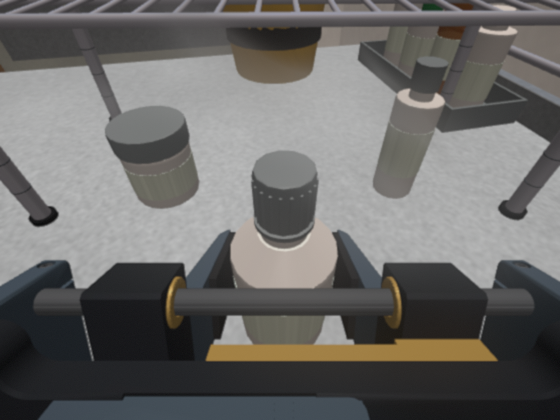

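The picture shows bottle_7 held upright clear of the shelf, cap at (285,185). I will set it down here and back off.

Emit:
drive_tool:
  rows:
    - {"xyz": [-0.27,0,0.15],"spin": 0,"grip": 120}
    - {"xyz": [0,0,0],"spin": 0,"grip": 120}
    - {"xyz": [0,0,0],"spin": 0,"grip": 40}
    - {"xyz": [0,0,0],"spin": 0,"grip": 0}
    - {"xyz": [-1.0,0,-1.9],"spin": 0,"grip": 0}
    - {"xyz": [-1.4,0,-2.65],"spin": 0,"grip": 0}
    - {"xyz": [-1.4,0,-2.65],"spin": 0,"grip": 0}
    - {"xyz": [-1.4,0,-2.65],"spin": 0,"grip": 0}
    - {"xyz": [4.5,0,-3.8],"spin": 0,"grip": 0}
    - {"xyz": [5.3,0,-2.8],"spin": 0,"grip": 0}
    - {"xyz": [5.3,0,-2.8],"spin": 0,"grip": 0}
    - {"xyz": [5.3,0,-2.8],"spin": 0,"grip": 0}
    - {"xyz": [5.3,0,-2.8],"spin": 0,"grip": 0}
    - {"xyz": [0,0,0],"spin": 0,"grip": 0}

```text
time: 20.38
tcp_pos: [0.4957, 0.0278, 0.3662]
ee_rot: [3.123, -1.08, 1.36]
force: [0.9, -1.1, -0.3]
grip_width: 0.997
grip_force: 0.0
```

```bash
python3 - <<'E'
from h import *
s=bot.sense(); print(np.round(s["q"],3),s["tcp_pos"].round(4),np.round(s["ee_rot"],3))
print(to(.12,.50,.42))
for n in ["scene","side"]:
    p=bot.capture(n)
    for d in bot.recognise(p,"bottle_7"):
        r=d["rect"]; print(n,np.round(r,1),round(d["confidence"],2),ray(p,(r[0]+r[2])/2,r[1]+6,.135)[:2].round(3))
    save(p,n+"5")
E
```

```text
[-0.57   0.222  1.77   0.988  1.645 -0.538] [0.4957 0.0278 0.3662] [ 3.123 -1.08   1.36 ]
[ 22.78 -47.21  30.37]
scene [351.2 323.2 397.9 371.4] 0.96 [ 0.555 -0.305]
scene [268.9 337.3 311.7 405.6] 0.83 [ 0.443 -0.273]
scene [308.6 331.  354.2 396.7] 0.81 [ 0.496 -0.289]
scene [319.6 291.2 363.7 349.2] 0.79 [ 0.541 -0.244]
scene [224.4 153.5 248.4 205. ] 0.79 [0.515 0.103]
scene [339.3 365.4 389.8 420. ] 0.57 [ 0.511 -0.347]
scene [278.1 299.7 319.5 355.1] 0.57 [ 0.478 -0.229]
side [223.7 294.3 255.8 360.8] 0.91 [ 0.445 -0.275]
side [236.6 268.6 270.9 316.5] 0.88 [ 0.479 -0.232]
side [218.2 135.3 245.3 192.4] 0.84 [0.524 0.138]
side [276.8 269.6 308.1 315.1] 0.83 [ 0.541 -0.253]
side [277.2 324.9 314.7 382.9] 0.79 [ 0.515 -0.352]
side [292.6 296.1 329.5 354.8] 0.74 [ 0.554 -0.311]
side [258.4 295.5 290.8 356.4] 0.7 [ 0.498 -0.293]
```

Emit:
drive_tool:
  rows:
    - {"xyz": [2.07,-4.29,2.76],"spin": 0,"grip": 0}
    - {"xyz": [2.07,-4.29,2.76],"spin": 0,"grip": 0}
    - {"xyz": [2.07,-4.29,2.76],"spin": 0,"grip": 0}
    - {"xyz": [2.07,-4.29,2.76],"spin": 0,"grip": 0}
    - {"xyz": [2.07,-4.29,2.76],"spin": 0,"grip": 0}
    - {"xyz": [2.07,-4.29,2.76],"spin": 0,"grip": 0}
    - {"xyz": [2.07,-4.29,2.76],"spin": 0,"grip": 0}
    - {"xyz": [2.07,-4.29,2.76],"spin": 0,"grip": 0}
    - {"xyz": [2.07,-4.29,2.76],"spin": 0,"grip": 0}
    - {"xyz": [2.07,-4.29,2.76],"spin": 0,"grip": 0}
    - {"xyz": [2.07,-4.29,2.76],"spin": 0,"grip": 0}
    - {"xyz": [0,0,0],"spin": 0,"grip": 0}

```text
time: 22.08
tcp_pos: [0.1574, 0.4544, 0.4019]
ee_rot: [-3.135, -1.041, 1.339]
force: [-0.2, -1.0, 0.0]
grip_width: 0.999
grip_force: 0.0
```

```bash
python3 - <<'E'
from h import *
s=bot.sense(); print(np.round(s["q"],3),s["tcp_pos"].round(4),np.round(s["ee_rot"],3))
x,y,z=s["tcp_pos"]; print(to(x*.85,y*.85,z))
E
```

```text
[ 1.015 -0.351  2.164  0.762  0.419  0.685] [0.1574 0.4544 0.4019] [-3.135 -1.041  1.339]
[-3.62 -0.78 -6.19]
```

Emit:
drive_tool:
  rows:
    - {"xyz": [-2.4,-2.2,-4],"spin": 0,"grip": 0}
    - {"xyz": [-2.4,-2.2,-4],"spin": 0,"grip": 0}
    - {"xyz": [-2.9,-0.5,-5],"spin": 0,"grip": 0}
    - {"xyz": [-2.9,0,-5],"spin": 0,"grip": 0}
    - {"xyz": [-2.9,0,-5],"spin": 0,"grip": 0}
    - {"xyz": [-2.9,0,-5],"spin": 0,"grip": 0}

```text
time: 22.82
tcp_pos: [0.0357, 0.2468, 0.3764]
ee_rot: [-3.125, -0.916, 1.366]
force: [-1.5, 0.5, -1.0]
grip_width: 1.0
grip_force: 0.0
```

```bash
python3 - <<'E'
from h import *
s=bot.sense(); print(np.round(s["q"],3),s["tcp_pos"].round(4),np.round(s["ee_rot"],3))
E
```

```text
[ 1.481 -0.819  2.242 -0.103  0.807  1.712] [0.0357 0.2468 0.3764] [-3.125 -0.916  1.366]
```

Emit:
drive_tool:
  rows:
    - {"xyz": [-1.2,0,5.0],"spin": 0,"grip": 0}
    - {"xyz": [-4.3,0,4.2],"spin": 0,"grip": 0}
    - {"xyz": [-4.7,0,3.7],"spin": 0,"grip": 0}
    - {"xyz": [-5.5,0,1],"spin": 0,"grip": 0}

```text
time: 23.32
tcp_pos: [0.0362, 0.266, 0.2161]
ee_rot: [-3.126, -0.881, 1.372]
force: [-0.2, 0.3, -0.4]
grip_width: 0.999
grip_force: 0.0
```

```bash
python3 - <<'E'
from h import *
s=bot.sense(); print(np.round(s["q"],3),s["tcp_pos"].round(4),np.round(s["ee_rot"],3))
E
```

```text
[ 1.406 -0.679  2.612 -0.034  0.327  1.625] [0.0362 0.266  0.2161] [-3.126 -0.881  1.372]
```

Emit:
drive_tool:
  rows:
    - {"xyz": [-5.5,0,-2.5],"spin": 0,"grip": 0}
    - {"xyz": [-5.5,0,-2.5],"spin": 0,"grip": 0}
    - {"xyz": [-5.5,0,-2.5],"spin": 0,"grip": 0}

```text
time: 23.7
tcp_pos: [0.0308, 0.1971, 0.1906]
ee_rot: [-3.122, -0.791, 1.376]
force: [-0.6, 0.3, -0.1]
grip_width: 1.0
grip_force: 0.0
```

```bash
python3 - <<'E'
from h import *
s=bot.sense(); print(np.round(s["q"],3),s["tcp_pos"].round(4),np.round(s["ee_rot"],3))
E
```

```text
[ 1.641 -0.841  2.614 -0.295  0.612  2.001] [0.0308 0.1971 0.1906] [-3.122 -0.791  1.376]
```

Emit:
drive_tool:
  rows:
    - {"xyz": [4,0,4],"spin": 0,"grip": 0}
    - {"xyz": [4,0,4],"spin": 0,"grip": 0}
    - {"xyz": [4,0,3.5],"spin": 0,"grip": 0}
    - {"xyz": [-3.5,0,-4.5],"spin": 0,"grip": 0}
    - {"xyz": [-3.5,0,-4.5],"spin": 0,"grip": 0}
    - {"xyz": [-3.5,0,-4.5],"spin": 0,"grip": 0}
    - {"xyz": [-3.5,0,-4.5],"spin": 0,"grip": 0}

```text
time: 24.58
tcp_pos: [0.0239, 0.189, 0.2054]
ee_rot: [-3.114, -0.728, 1.392]
force: [-0.3, 0.5, 0.5]
grip_width: 1.001
grip_force: 0.0
```

```bash
python3 - <<'E'
from h import *
s=bot.sense(); print(np.round(s["q"],3),s["tcp_pos"].round(4),np.round(s["ee_rot"],3))
E
```

```text
[ 1.727 -0.841  2.542 -0.284  0.755  2.033] [0.0239 0.189  0.2054] [-3.114 -0.728  1.392]
```

```bash
python3 - <<'E'
import numpy as np
D=[([.32,1.565,1.257],(.165,-.551,.214)),([.239,1.57,1.331],(.4345,-.3208,.2565)),([.864,.219,1.954],(.1946,.8433,.364)),([.685,.214,1.827],(.1924,.8299,.5316)),([.584,.214,1.606],(.1969,.8454,.6589)),([.704,.214,1.139],(.2334,.9999,.6672)),([-.679,2.612,.327],(.0362,.266,.2161))]
A=[];b=[]
for q,p in D:
    a=np.cumsum(q); A.append([1,0,*np.sin(a)]);b.append(np.hypot(p[0],p[1]));A.append([0,1,*np.cos(a)]);b.append(p[2])
x,r,_,_=np.linalg.lstsq(np.array(A),np.array(b),rcond=None); print(x.round(4),r)
a0,h,L1,L2,d=x
for q2 in np.arange(-.84,1.2,.2):
    o=[]
    for t in (0,.2,.4,.6,.73): 
        a=np.array([q2,q2+2.61,np.pi-t]); o.append((round(a0+L1*np.sin(a[0])+L2*np.sin(a[1])+d*np.sin(a[2]),2),round(h+L1*np.cos(a[0])+L2*np.cos(a[1])+d*np.cos(a[2]),2)))
    print(round(q2,2),o,"q5",round(np.pi-q2-2.61,2))
E
```

```text
[-0.013   0.1121  0.6143  0.4217  0.3514] [0.00015891]
-0.84 [(np.float64(-0.06), np.float64(0.09)), (np.float64(0.01), np.float64(0.09)), (np.float64(0.08), np.float64(0.12)), (np.float64(0.14), np.float64(0.15)), (np.float64(0.18), np.float64(0.18))] q5 1.37
-0.64 [(np.float64(0.01), np.float64(0.09)), (np.float64(0.08), np.float64(0.1)), (np.float64(0.15), np.float64(0.12)), (np.float64(0.21), np.float64(0.15)), (np.float64(0.24), np.float64(0.18))] q5 1.17
-0.44 [(np.float64(0.07), np.float64(0.08)), (np.float64(0.14), np.float64(0.09)), (np.float64(0.21), np.float64(0.11)), (np.float64(0.27), np.float64(0.14)), (np.float64(0.31), np.float64(0.17))] q5 0.97
-0.24 [(np.float64(0.14), np.float64(0.06)), (np.float64(0.2), np.float64(0.06)), (np.float64(0.27), np.float64(0.08)), (np.float64(0.33), np.float64(0.12)), (np.float64(0.37), np.float64(0.14))] q5 0.77
-0.04 [(np.float64(0.19), np.float64(0.02)), (np.float64(0.26), np.float64(0.03)), (np.float64(0.33), np.float64(0.05)), (np.float64(0.39), np.float64(0.08)), (np.float64(0.42), np.float64(0.11))] q5 0.57
0.16 [(np.float64(0.2
[... 525 characters left out ...]
(0.5), np.float64(-0.08)), (np.float64(0.54), np.float64(-0.05))] q5 -0.03
0.76 [(np.float64(0.31), np.float64(-0.2)), (np.float64(0.38), np.float64(-0.2)), (np.float64(0.45), np.float64(-0.18)), (np.float64(0.51), np.float64(-0.14)), (np.float64(0.55), np.float64(-0.12))] q5 -0.23
0.96 [(np.float64(0.32), np.float64(-0.27)), (np.float64(0.38), np.float64(-0.26)), (np.float64(0.45), np.float64(-0.24)), (np.float64(0.51), np.float64(-0.21)), (np.float64(0.55), np.float64(-0.18))] q5 -0.43
1.16 [(np.float64(0.3), np.float64(-0.34)), (np.float64(0.37), np.float64(-0.33)), (np.float64(0.44), np.float64(-0.31)), (np.float64(0.5), np.float64(-0.27)), (np.float64(0.54), np.float64(-0.25))] q5 -0.63
```

```bash
cat >> h.py <<'E'
def Rt():
    from scipy.spatial.transform import Rotation as Ro
    return Ro.from_euler("xyz",bot.sense()["ee_rot"]).as_matrix()
def tcp_for(g): return np.array(g)+.019*Rt()[:,2]
E
python3 - <<'E'
from h import *
f=tcp_for((.519,.134,.131)); R=Rt(); print(R.round(3),f.round(4)); pre=f-.11*R[:,2]; print(pre.round(3))
a=to(.3,.08,.33); print(a,to(*pre)-a)
E
```

```text
[[ 0.133  0.987  0.091]
 [ 0.735 -0.159  0.659]
 [ 0.665 -0.021 -0.746]] [0.5207 0.1465 0.1168]
[0.511 0.074 0.199]
[  3.94  28.73 -13.98] [-6.37 21.17 11.3 ]
```

Emit:
drive_tool:
  rows:
    - {"xyz": [1.5,1,-2],"spin": 0,"grip": 0}
    - {"xyz": [0.4,2.5,-2],"spin": 0,"grip": 0}
    - {"xyz": [0.4,3.5,-2],"spin": 0,"grip": 0}
    - {"xyz": [0.4,3.5,-2],"spin": 0,"grip": 0}
    - {"xyz": [0.4,4,-2],"spin": 0,"grip": 0}
    - {"xyz": [0.4,4.5,-2],"spin": 0,"grip": 0}
    - {"xyz": [0.4,5,-2],"spin": 0,"grip": 0}
    - {"xyz": [0,5,0],"spin": 0,"grip": 60}
    - {"xyz": [0,0,0],"spin": 0,"grip": 60}

```text
time: 25.7
tcp_pos: [0.0992, 0.1646, 0.3523]
ee_rot: [2.983, -0.662, 1.419]
force: [-1.0, -0.2, 0.2]
grip_width: 0.813
grip_force: 0.0
```

```bash
python3 - <<'E'
from h import *
s=bot.sense(); print(np.round(s["q"],3),s["tcp_pos"].round(4),np.round(s["ee_rot"],3))
f=tcp_for((.519,.134,.131)); R=Rt(); pre=f-.11*R[:,2]
print(R[:,2].round(3),to(*pre))
E
```

```text
[ 2.437 -0.841  2.161 -0.643  1.585  2.555] [0.0992 0.1646 0.3523] [ 2.983 -0.662  1.419]
[ 0.248  0.576 -0.779] [-10.98  38.36  16.77]
```

```bash
python3 - <<'E'
from h import *
a=to(.19,.38,.36);print(a); R=Rt(); print(R[:,1].round(3))
E
```

```text
[18.35  3.54 14.06]
[ 0.961 -0.245  0.124]
```

Emit:
drive_tool:
  rows:
    - {"xyz": [3.7,0.7,2.8],"spin": 0,"grip": 60}
    - {"xyz": [3.7,0.7,2.8],"spin": 0,"grip": 60}
    - {"xyz": [3.7,0.7,2.8],"spin": 0,"grip": 60}
    - {"xyz": [3.7,0.7,2.8],"spin": 0,"grip": 60}
    - {"xyz": [3.7,0.7,2.8],"spin": 0,"grip": 60}
    - {"xyz": [0,0,0],"spin": 0,"grip": 60}

```text
time: 26.45
tcp_pos: [0.0656, 0.1662, 0.3119]
ee_rot: [2.958, -0.457, 1.472]
force: [0.3, -0.4, 0.3]
grip_width: 0.762
grip_force: 0.0
```

```bash
python3 - <<'E'
from h import *
s=bot.sense(); print(np.round(s["q"],3),s["tcp_pos"].round(4),np.round(s["ee_rot"],3))
R=Rt(); print(R.round(3))
# spin to make tool y horizontal
print("spin",np.arctan2(-R[2,1],-R[2,0]),np.arctan2(R[2,1],R[2,0]))
f=tcp_for((.519,.134,.131)); pre=f-.11*R[:,2]; print(to(*pre))
E
```

```text
[ 1.498 -0.721  2.176 -0.206  1.241  1.662] [0.0656 0.1662 0.3119] [ 2.958 -0.457  1.472]
[[ 0.088  0.971  0.224]
 [ 0.893 -0.176  0.414]
 [ 0.441  0.164 -0.883]]
spin -2.7863303213379806 0.3552623322518127
[-6.86 41.61 15.69]
```

Emit:
drive_tool:
  rows:
    - {"xyz": [4.5,0,3.5],"spin": 0,"grip": 60}
    - {"xyz": [4.5,0,3.5],"spin": 0,"grip": 60}
    - {"xyz": [4.5,0,2.5],"spin": 0.178,"grip": 60}
    - {"xyz": [4.5,0,2.5],"spin": 0.178,"grip": 60}
    - {"xyz": [0,0,0],"spin": 0,"grip": 60}

```text
time: 27.08
tcp_pos: [0.1081, 0.3788, 0.2878]
ee_rot: [-3.141, -0.49, 1.095]
force: [-0.3, 0.2, -0.5]
grip_width: 0.767
grip_force: 0.0
```

```bash
python3 - <<'E'
from h import *
s=bot.sense(); print(np.round(s["q"],3),s["tcp_pos"].round(4),np.round(s["ee_rot"],3))
R=Rt(); print(R.round(3))
f=tcp_for((.519,.134,.131)); pre=f-.11*R[:,2]; print(to(*pre))
E
```

```text
[ 1.374 -0.269  2.088 -0.171  0.856  1.931] [0.1081 0.3788 0.2878] [-3.141 -0.49   1.095]
[[ 0.404  0.889  0.215]
 [ 0.784 -0.458  0.418]
 [ 0.47  -0.001 -0.882]]
[-9.96 47.75  3.34]
```

Emit:
drive_tool:
  rows:
    - {"xyz": [0.5,4.5,-2.2],"spin": 0,"grip": 110}
    - {"xyz": [0,5.3,-1.2],"spin": 0,"grip": 110}
    - {"xyz": [-0.5,5.5,0],"spin": 0,"grip": 110}
    - {"xyz": [-1,5.5,0],"spin": 0,"grip": 110}
    - {"xyz": [-1.5,5.5,0],"spin": 0,"grip": 110}
    - {"xyz": [-1.5,5.5,0.3],"spin": 0,"grip": 110}
    - {"xyz": [-2,5.4,1.6],"spin": 0,"grip": 110}
    - {"xyz": [-2,5.4,2.3],"spin": 0,"grip": 110}
    - {"xyz": [-2,5.1,2.5],"spin": 0,"grip": 110}
    - {"xyz": [0,0,0],"spin": 0,"grip": 110}

```text
time: 28.32
tcp_pos: [0.489, 0.0996, 0.2084]
ee_rot: [-3.132, -0.488, 1.088]
force: [-0.3, 0.8, 0.2]
grip_width: 0.567
grip_force: 0.0
```

```bash
python3 - <<'E'
from h import *
s=bot.sense(); print(np.round(s["q"],3),s["tcp_pos"].round(4),np.round(s["ee_rot"],3))
p=bot.capture("wrist"); save(p,"w6")
for d in bot.recognise(p,"bottle_7"): print(np.round(d["rect"],1),round(d["confidence"],2))
print(proj(p,(.519,.134,.142)),proj(p,(.519,.134,0)))
f=tcp_for((.519,.134,.131)); pre=f-.11*Rt()[:,2]; print(to(*pre),to(*f))
E
```

```text
[-0.125  0.114  1.96   0.564  0.974  0.053] [0.489  0.0996 0.2084] [-3.132 -0.488  1.088]
[266.8 185.7 321.2 243.1] 0.65
[296.59826219 206.98476431] [292.83870117 227.28249827]
[0.09 1.27 0.03] [ 0.09  1.27 11.03]
```

View pics/w6.png

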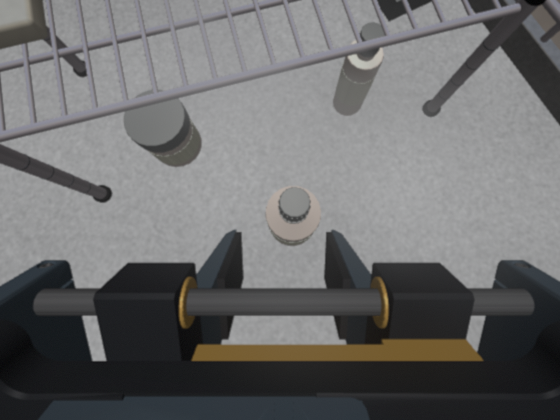

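Cap top of bottle_7 is at (294,204), standing free in front of the shelf and about 3 px from the prediction.

```bash
python3 - <<'E'
from h import *
p=bot.capture("wrist"); x=ray(p,294,204,.142); print(x)
for g in (.129,.133):
    f=tcp_for((x[0],x[1],g)); print(f,to(*f))
E
```

```text
[0.51784238 0.13910998 0.142     ]
[0.52191594 0.14708861 0.11224447] [ 0.3   0.9  11.46]
[0.52191594 0.14708861 0.11624447] [ 0.48  0.9  11.11]
```

Emit:
drive_tool:
  rows:
    - {"xyz": [0.4,1.0,1.2],"spin": 0,"grip": 110}
    - {"xyz": [0,0,2.5],"spin": 0,"grip": 110}
    - {"xyz": [0,0,2.5],"spin": 0,"grip": 110}
    - {"xyz": [0,0,2.5],"spin": 0,"grip": 110}
    - {"xyz": [0,0,2.4],"spin": 0,"grip": 110}
    - {"xyz": [0,0,0],"spin": 0,"grip": 110}
    - {"xyz": [0,0,0],"spin": 0,"grip": 180}
    - {"xyz": [0,0,0],"spin": 0,"grip": 220}
    - {"xyz": [0,0,0],"spin": 0,"grip": 230}
    - {"xyz": [0,0,0],"spin": 0,"grip": 230}
  squeeze: 30

```text
time: 29.72
tcp_pos: [0.525, 0.1433, 0.1162]
ee_rot: [-3.141, -0.492, 1.089]
force: [-1.0, 0.0, 4.0]
grip_width: 0.299
grip_force: 29.9
```

```bash
python3 - <<'E'
from h import *
s=bot.sense(); print(s["tcp_pos"].round(4),np.round(s["ee_rot"],3),s["grip_width"])
p=bot.capture("wrist"); save(p,"w7")
R=Rt(); x,y,z=s["tcp_pos"]; print("up20",to(x,y,z+.2)); print((s["tcp_pos"]-.019*R[:,2]).round(4))
# slot: C and angle
print(to(.449-.03,-.353-.0,z+.17)-to(x,y,z+.2))
E
```

```text
[0.525  0.1433 0.1162] [-3.141 -0.492  1.089] 0.29946440444843264
up20 [  9.44  -0.02 -17.63]
[0.5209 0.1353 0.1329]
[-44.5   13.59 -20.46]
```

View pics/w7.png

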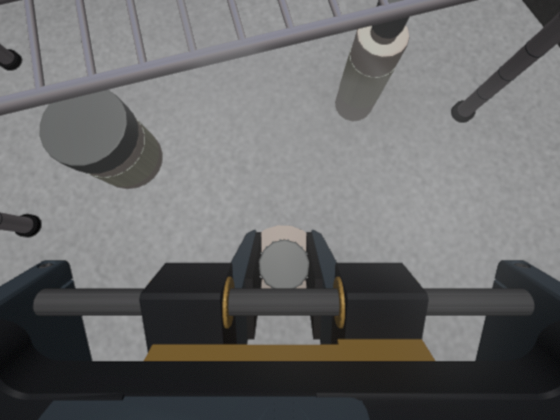

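Cap held between the pads, its top at (284,266). I will lift, then refine the slot's position from the fixed cameras.

Emit:
drive_tool:
  rows:
    - {"xyz": [0.5,0,-0.9],"spin": 0,"grip": 230}
    - {"xyz": [1.4,0,-2.6],"spin": 0,"grip": 230}
    - {"xyz": [2.2,0,-4.1],"spin": 0,"grip": 230}
    - {"xyz": [2.2,0,-4.1],"spin": 0,"grip": 230}
    - {"xyz": [2.0,0,-3.8],"spin": 0,"grip": 230}
    - {"xyz": [1.0,0,-1.9],"spin": 0,"grip": 230}
    - {"xyz": [0,0,0],"spin": 0,"grip": 230}

```text
time: 30.65
tcp_pos: [0.5255, 0.1428, 0.3143]
ee_rot: [3.139, -0.492, 1.091]
force: [-0.3, -0.3, -2.6]
grip_width: 0.299
grip_force: 29.9
```

```bash
python3 - <<'E'
from h import *
s=bot.sense(); print(np.round(s["q"],3),s["tcp_pos"].round(4),np.round(s["ee_rot"],3),s["grip_width"],s["force"])
G=[(.4312,-.290),(.4908,-.3065),(.506,-.363),(.4724,-.2495)]
for n in ["scene","side"]:
    p=bot.capture(n); save(p,n+"8"); g=cv2.cvtColor(p["color"],cv2.COLOR_RGB2GRAY)
    o=[]
    for a in G:
        u,v=proj(p,(a[0]+.002,a[1]+.002,.137))
        try: c,st=capblob(p,u,v,15); o.append(ray(p,*c,.137)[:2])
        except Exception as e: o.append(np.array([9,9]))
    print(n,[ (x-o[0]+G[0]).round(4) for x in o],(o[0]-G[0]).round(4))
w=bot.capture("wrist"); 
print(ray(w,284,266,s["tcp_pos"][2]-.1162+.142).round(4))
print(to(.40,-.36,.29))
E
```

```text
[-0.02   0.087  1.714  0.48   1.151  0.304] [0.5255 0.1428 0.3143] [ 3.139 -0.492  1.091] 0.29905180393807623 [-0.3262034  -0.25528522 -2.56142269]
scene [array([ 0.4312, -0.29  ]), array([ 0.4892, -0.3031]), array([ 0.5035, -0.362 ]), array([ 0.4724, -0.2472])] [ 0.0001 -0.0034]
side [array([ 0.4312, -0.29  ]), array([ 0.488, -0.305]), array([ 0.5035, -0.3634]), array([ 0.4713, -0.2449])] [ 0.0029 -0.0044]
[0.5213 0.1371 0.3401]
[-45.39  12.28 -21.83]
```

```bash
python3 - <<'E'
from h import *
print(to(.4497,-.3427,.31), (Rt().T@np.array([0,0,-1])).round(3))
E
```

```text
[-41.06  15.88 -21.81] [-0.47   0.004  0.883]
```

Emit:
drive_tool:
  rows:
    - {"xyz": [-2,0.77,-1.06],"spin": 0,"grip": 230}
    - {"xyz": [-4,1.55,-2.13],"spin": 0,"grip": 230}
    - {"xyz": [-4,1.55,-2.13],"spin": 0,"grip": 230}
    - {"xyz": [-4,1.55,-2.13],"spin": 0,"grip": 230}
    - {"xyz": [-4,1.55,-2.13],"spin": 0,"grip": 230}
    - {"xyz": [-4,1.55,-2.13],"spin": 0,"grip": 230}
    - {"xyz": [-4,1.55,-2.13],"spin": 0,"grip": 230}
    - {"xyz": [-4,1.55,-2.13],"spin": 0,"grip": 230}
    - {"xyz": [-4,1.55,-2.13],"spin": 0,"grip": 230}
    - {"xyz": [-3.5,1.35,-1.86],"spin": 0,"grip": 230}
    - {"xyz": [-2.5,0.97,-1.33],"spin": 0,"grip": 230}
    - {"xyz": [-1.06,0.4,-0.56],"spin": 0,"grip": 230}
    - {"xyz": [0,0,0],"spin": 0,"grip": 230}

```text
time: 32.42
tcp_pos: [0.4506, -0.3427, 0.3105]
ee_rot: [-3.138, -0.492, 1.087]
force: [0.4, -0.4, -1.7]
grip_width: 0.3
grip_force: 29.9
```

```bash
python3 - <<'E'
from h import *
s=bot.sense(); print(np.round(s["q"],3),s["tcp_pos"].round(4),np.round(s["ee_rot"],3),s["grip_width"],s["force"])
print(to(.4497,-.3427,.225))
for n in ["scene","side","wrist"]:
    p=bot.capture(n); save(p,n+"9")
    for d in bot.recognise(p,"bottle_7"): print(n,np.round(d["rect"],1),round(d["confidence"],2))
E
```

```text
[-0.926  0.355  1.37   0.44   1.639 -0.463] [ 0.4506 -0.3427  0.3105] [-3.138 -0.492  1.087] 0.300466035282394 [ 0.44263285 -0.42802822 -1.73520627]
[-4.07 -0.05  7.52]
scene [269.8 376.2 287.7 406.9] 0.82
scene [341.7 407.7 357.1 420. ] 0.52
side [289.6 292.5 329.1 355.4] 0.94
side [257.6 293.3 292.7 357.2] 0.91
side [276.5 293.4 303.4 322.6] 0.88
side [225.3 309.8 256.4 358.9] 0.7
side [222.8 284.2 269.2 336.3] 0.68
wrist [277.7 201.3 319.9 232.4] 0.93
wrist [317.7 192.1 363.7 236.9] 0.85
wrist [290.3 157.7 329.  205.8] 0.81
wrist [258.6 227.1 308.6 287.3] 0.75
wrist [235.1 211.3 278.4 237.9] 0.64
wrist [324.  232.4 352.1 261.3] 0.57
wrist [245.  167.7 288.4 218. ] 0.57
```

Emit:
drive_tool:
  rows:
    - {"xyz": [-1.35,0,2.5],"spin": 0,"grip": 230}
    - {"xyz": [-1.35,0,2.5],"spin": 0,"grip": 230}
    - {"xyz": [-1.35,0,2.5],"spin": 0,"grip": 230}
    - {"xyz": [-0.47,0,0.88],"spin": 0,"grip": 230}
    - {"xyz": [-0.35,0,0.66],"spin": 0,"grip": 230}
    - {"xyz": [-0.35,0,0.66],"spin": 0,"grip": 230}
    - {"xyz": [0,0,0],"spin": 0,"grip": 230}

```text
time: 33.6
tcp_pos: [0.4504, -0.3429, 0.2015]
ee_rot: [-3.14, -0.491, 1.089]
force: [0.3, -0.2, -1.7]
grip_width: 0.301
grip_force: 29.9
```

```bash
python3 - <<'E'
from h import *
s=bot.sense(); print(s["tcp_pos"].round(4),np.round(s["ee_rot"],3),s["grip_width"],s["force"].round(1),s["wrist_torque"].round(2))
print(to(.4497,-.3427,s["tcp_pos"][2]-.02))
p=bot.capture("wrist"); save(p,"w10")
for d in bot.recognise(p,"bottle_7"): print(np.round(d["rect"],1),round(d["confidence"],2))
E
```

```text
[ 0.4504 -0.3429  0.2015] [-3.14  -0.491  1.089] 0.3013112106660295 [ 0.3 -0.2 -1.7] [-0.42  0.14 -0.02]
[-0.96 -0.07  1.76]
[219.2 187.3 277.6 245.2] 0.89
[321.2 219.8 378.  261.7] 0.87
[328.6 158.9 394.1 219. ] 0.86
[293.7 109.7 344.9 186.7] 0.77
[233.4 126.5 290.  203.8] 0.66
[276.4 174.8 330.8 231.4] 0.65
[259.  226.1 309.8 287.9] 0.57
[218.1 128.7 390.3 265.5] 0.17
```

View pics/w10.png

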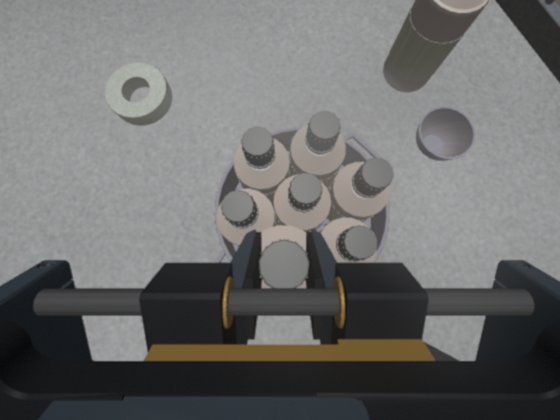

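The picture shows the held cap at (284,263), sitting between neighbours' caps at (238,207) and (358,243); the foot is already below their shoulders without contact force.

Emit:
drive_tool:
  rows:
    - {"xyz": [-0.24,-0.02,0.44],"spin": 0,"grip": 230}
    - {"xyz": [-0.24,-0.02,0.44],"spin": 0,"grip": 230}
    - {"xyz": [-0.24,0,0.44],"spin": 0,"grip": 230}
    - {"xyz": [-0.24,0,0.44],"spin": 0,"grip": 230}
    - {"xyz": [-0.24,0,0.44],"spin": 0,"grip": 230}
    - {"xyz": [0,0,0],"spin": 0,"grip": 230}

```text
time: 34.45
tcp_pos: [0.4516, -0.3414, 0.1804]
ee_rot: [3.139, -0.497, 1.091]
force: [0.0, 3.4, 15.7]
grip_width: 0.303
grip_force: 30.0
```

Emit:
drive_tool:
  rows:
    - {"xyz": [0.24,0,-0.44],"spin": 0,"grip": 230}
    - {"xyz": [0,0,0],"spin": 0,"grip": 230}

```text
time: 34.7
tcp_pos: [0.45, -0.3431, 0.1813]
ee_rot: [-3.141, -0.49, 1.089]
force: [-0.6, 0.0, -1.6]
grip_width: 0.301
grip_force: 30.0
```

```bash
python3 - <<'E'
from h import *
s=bot.sense(); print(s["tcp_pos"].round(4),np.round(s["ee_rot"],3),s["force"].round(1))
print(to(.4520,-.3408,.185))
p=bot.capture("wrist")
C=[(238,197),(258,138),(324,120),(378,170),(305,187),(360,240)]
g=p["color"].astype(int)
X=np.array([ray(p,u,v,.148)[:2] for u,v in C]); print(X.round(4)); print(ray(p,284,263,s["tcp_pos"][2]-.1162+.142)[:2].round(4))
E
```

```text
[ 0.45   -0.3431  0.1813] [-3.141 -0.49   1.089] [-0.6  0.  -1.6]
[ 0.44  0.07 -0.18]
[[ 0.4399 -0.2863]
 [ 0.4753 -0.25  ]
 [ 0.5298 -0.2608]
 [ 0.5467 -0.3175]
 [ 0.4894 -0.3031]
 [ 0.5065 -0.3583]]
[ 0.4479 -0.3475]
```

Emit:
drive_tool:
  rows:
    - {"xyz": [0.44,0.07,-0.18],"spin": 0,"grip": 230}
    - {"xyz": [-0.24,0,0.44],"spin": 0,"grip": 230}
    - {"xyz": [-0.24,0,0.44],"spin": 0,"grip": 230}
    - {"xyz": [-0.14,0,0.26],"spin": 0,"grip": 230}
    - {"xyz": [0,0,0],"spin": 0,"grip": 230}

```text
time: 35.38
tcp_pos: [0.4551, -0.3382, 0.1781]
ee_rot: [3.136, -0.5, 1.092]
force: [2.2, 5.9, 23.8]
grip_width: 0.303
grip_force: 30.0
```

Emit:
drive_tool:
  rows:
    - {"xyz": [0.38,0,-0.7],"spin": 0,"grip": 230}
    - {"xyz": [0,0,0],"spin": 0,"grip": 230}

```text
time: 35.62
tcp_pos: [0.4519, -0.3408, 0.1799]
ee_rot: [-3.14, -0.49, 1.089]
force: [0.5, 0.2, 3.4]
grip_width: 0.298
grip_force: 30.0
```

```bash
python3 - <<'E'
from h import *
s=bot.sense(); print(s["tcp_pos"].round(4),np.round(s["ee_rot"],3),s["force"].round(1))
p=bot.capture("side"); save(p,"side11"); 
for d in bot.recognise(p,"bottle_7"): print(np.round(d["rect"],1),round(d["confidence"],2))
w=bot.capture("wrist"); save(w,"w11")
# basket circle in wrist image: rim points by projecting hypotheses and scoring gradient
g=cv2.GaussianBlur(cv2.cvtColor(w["color"],cv2.COLOR_RGB2GRAY),(0,0),1).astype(float)
g0=cv2.GaussianBlur(cv2.cvtColor(p["color"],cv2.COLOR_RGB2GRAY),(0,0),1).astype(float)
def score(img,P_,c,angs,r=.097,z=.066):
    out=[]
    for a in angs:
        v=[]
        for rr in (r-.004,r+.004):
            u=proj(P_,(c[0]+rr*np.cos(a),c[1]+rr*np.sin(a),z)); x,y=u
            if not(1<x<558 and 1<y<418): v=None;break
            v.append(img[int(round(y)),int(round(x))])
        if v: out.append(v[1]-v[0])
    return np.mean(out),len(out)
for nm,img,P_,rng in (("wrist",g,w,(-10,170)),("side",g0,p,(-170,10))):
    angs=np.radians(np.arange(*rng,3)); best=max(((score(img,P_,(x,y),angs)[0],x,y) for x in np.arange(.478,.506,.001) for y in np.arange(-.32,-.29,.001)))
    print(nm,np.round(best,4))
E
```

```text
[ 0.4519 -0.3408  0.1799] [-3.14  -0.49   1.089] [0.5 0.2 3.4]
[307.3 293.1 330.4 355.3] 0.95
[279.1 344.  314.6 383. ] 0.87
[276.1 308.5 288.5 354.2] 0.84
[231.2 348.1 270.5 378.1] 0.8
[275.8 269.3 308.  298.4] 0.63
[231.3 350.4 230.4 358.7] 0.55
wrist [25.3667  0.494  -0.305 ]
side [55.65   0.488 -0.32 ]
```

```bash
python3 - <<'E'
from h import *
print(to(.4547,-.3387,.186))
E
```

```text
[ 0.54  0.14 -0.41]
```

Emit:
drive_tool:
  rows:
    - {"xyz": [0.54,0.14,-0.41],"spin": 0,"grip": 230}
    - {"xyz": [-0.24,0,0.44],"spin": 0,"grip": 230}
    - {"xyz": [-0.14,0,0.26],"spin": 0,"grip": 230}
    - {"xyz": [0,0,0],"spin": 0,"grip": 230}

```text
time: 36.28
tcp_pos: [0.4548, -0.3383, 0.1788]
ee_rot: [-3.14, -0.492, 1.089]
force: [0.3, 0.4, 3.9]
grip_width: 0.3
grip_force: 30.0
```

Emit:
drive_tool:
  rows:
    - {"xyz": [-0.14,0,0.26],"spin": 0,"grip": 230}
    - {"xyz": [-0.14,0,0.26],"spin": 0,"grip": 230}
    - {"xyz": [0,0,0],"spin": 0,"grip": 230}

```text
time: 36.65
tcp_pos: [0.4567, -0.3365, 0.1772]
ee_rot: [3.139, -0.499, 1.091]
force: [-0.3, 5.2, 20.4]
grip_width: 0.303
grip_force: 30.0
```

Emit:
drive_tool:
  rows:
    - {"xyz": [0.42,0,-0.8],"spin": 0,"grip": 230}
    - {"xyz": [0.1,0,-0.2],"spin": 0,"grip": 230}
    - {"xyz": [0,0,0],"spin": 0,"grip": 230}

```text
time: 37.02
tcp_pos: [0.4541, -0.339, 0.1828]
ee_rot: [-3.139, -0.491, 1.088]
force: [0.3, -0.5, -1.5]
grip_width: 0.298
grip_force: 30.0
```

```bash
python3 - <<'E'
from h import *
s=bot.sense(); t=s["tcp_pos"]; print(t.round(4),s["force"].round(1))
p=bot.capture("side"); save(p,"side12")
ax=t[:2]+[-.0042,-.0065]; f=t[2]-.1155
print("axis",ax.round(4),"foot",f.round(4))
for z,r in ((f,.026),(f+.01,.03),(f+.04,.03),(f+.085,.03),(f+.12,.014),(f+.14,.014)):
    q=np.array([proj(p,(ax[0]+r*np.cos(a),ax[1]+r*np.sin(a),z)) for a in np.arange(0,6.3,.1)]); print(round(z,3),"L",q[:,0].min().round(1),"R",q[:,0].max().round(1),"row",q[:,1].mean().round(1),"bot",q[:,1].max().round(1))
C=p["color"].astype(int); d=C[:,:,0]-C[:,:,2]; g=C.sum(2)//3
for v in range(312,420,5): print(v,"".join("#" if d[v,u]>14 and g[v,u]>110 else ("o" if g[v,u]<75 else ("-" if g[v,u]<125 else ".")) for u in range(205,345,2)))
E
```

```text
[ 0.4541 -0.339   0.1828] [ 0.3 -0.5 -1.5]
axis [ 0.4499 -0.3455] foot 0.0673
0.067 L 239.3 R 271.5 row 358.9 bot 374.5
0.077 L 236.4 R 273.9 row 356.2 bot 374.2
0.107 L 235.0 R 273.7 row 347.3 bot 365.7
0.152 L 232.7 R 273.4 row 333.0 bot 351.8
0.187 L 242.1 R 261.8 row 320.6 bot 329.5
0.207 L 241.2 R 261.3 row 313.2 bot 322.1
312 -ooooooooooooooooooooooooooooooooooooo-####ooooooooooooooo####........
317 oooooooooooooooooooooooooooooooooooo-.####-ooooooooooooo.######.......
322 ooooooooooooooo---ooooooooooooooooo#######ooooooooooooo#######........
327 ooooooooooooo---oooooooooooooooooo-#######oooooooooooo-#######-.......
332 ooooooooooo--ooooooooooooooooooooo######-ooooooooooooo#####----.......
337 ooooooooo--ooooooooooooooooooooooooooooooooooooooooooo---------.......
342 ooooooooooooooooooo----ooooooooo----ooooooooooooooooo---------........
347 ooo-.....---ooooo--####oooooooooooooooo-ooooooo-ooooo##-----..........
352 o-.........-------------------------#####ooooooooooo-##----...-.......
357 ........--...------------------------###########--o-##-.....--........
362 .........-o-...-
[... 179 characters left out ...]
------..---oo-...........
377 ...............-ooo--............--..----------..---ooooo-............
382 ...............-ooooooo----................-------ooo---..............
387 ..................--oooooo-ooo------oo-----ooooooooo-.................
392 .....................---ooo----oooo----ooooooo---.....................
397 ...........................---------oo-----...........................
402 ......................................................................
407 ......................................................................
412 .....................................................................#
417 ...........................................................####.......
```

```bash
python3 - <<'E'
from h import *
p=bot.capture("side"); C=p["color"].astype(int); g=C.sum(2)//3
for c in ((.4917,-.3058),(.494,-.305)):
  for a in (-150,-120,-90,-60,-30):
    A=np.radians(a); print(c,a,[tuple(proj(p,(c[0]+r*np.cos(A),c[1]+r*np.sin(A),z)).round(1)) for r,z in ((.094,.006),(.094,.066),(.097,.066),(.097,0))])
for u in (230,240,250,260,270,285,300,315): print(u,[int(x) for x in g[364:404:2,u]])
w=bot.capture("scene"); 
E
```

```text
(0.4917, -0.3058) -150 [(np.float64(235.3), np.float64(385.5)), (np.float64(232.5), np.float64(370.1)), (np.float64(231.1), np.float64(371.4)), (np.float64(234.3), np.float64(388.2))]
(0.4917, -0.3058) -120 [(np.float64(260.3), np.float64(399.5)), (np.float64(259.0), np.float64(384.6)), (np.float64(258.5), np.float64(386.4)), (np.float64(260.0), np.float64(402.7))]
(0.4917, -0.3058) -90 [(np.float64(289.8), np.float64(398.7)), (np.float64(290.4), np.float64(383.8)), (np.float64(291.0), np.float64(385.6)), (np.float64(290.3), np.float64(401.9))]
(0.4917, -0.3058) -60 [(np.float64(314.1), np.float64(383.5)), (np.float64(316.1), np.float64(367.9)), (np.float64(317.6), np.float64(369.2)), (np.float64(315.3), np.float64(386.1))]
(0.4917, -0.3058) -30 [(np.float64(325.9), np.float64(359.3)), (np.float64(328.6), np.float64(343.0)), (np.float64(330.4), np.float64(343.3)), (np.float64(327.4), np.float64(361.2))]
(0.494, -0.305) -150 [(np.float64(236.6), np.float64(384.6)), (np.float64(233.8), np.float64(369.2)), (np.float64(232.5), np.float64(370.5)), (np.float64(235.5), np.float64(387.4))]
(
[... 788 characters left out ...]
, 168, 170, 169, 169, 167, 165, 165]
240 [92, 92, 91, 103, 129, 115, 76, 72, 68, 58, 70, 92, 132, 143, 162, 168, 168, 166, 167, 170]
250 [97, 97, 97, 97, 94, 94, 110, 143, 102, 74, 73, 74, 72, 65, 82, 134, 141, 162, 169, 165]
260 [94, 95, 96, 95, 92, 99, 139, 158, 154, 139, 84, 70, 61, 73, 74, 65, 84, 136, 143, 167]
270 [97, 118, 143, 158, 159, 159, 151, 124, 138, 154, 122, 78, 77, 76, 55, 66, 76, 91, 136, 147]
285 [115, 90, 94, 101, 91, 90, 90, 90, 108, 143, 97, 78, 76, 69, 54, 73, 79, 119, 139, 159]
300 [165, 131, 95, 94, 101, 99, 134, 136, 87, 76, 75, 61, 62, 77, 96, 137, 150, 164, 167, 168]
315 [156, 155, 137, 90, 74, 73, 69, 65, 81, 112, 141, 151, 170, 172, 171, 166, 165, 167, 167, 167]
```

```bash
python3 - <<'E'
from h import *
print(to(.4567,-.3362,.185))
E
```

```text
[ 0.41  0.11 -0.03]
```

Emit:
drive_tool:
  rows:
    - {"xyz": [0.41,0.11,-0.03],"spin": 0,"grip": 230}
    - {"xyz": [-0.19,0,0.35],"spin": 0,"grip": 230}
    - {"xyz": [-0.19,0,0.35],"spin": 0,"grip": 230}
    - {"xyz": [-0.19,0,0.35],"spin": 0,"grip": 230}
    - {"xyz": [0,0,0],"spin": 0,"grip": 230}

```text
time: 37.8
tcp_pos: [0.4569, -0.3362, 0.1733]
ee_rot: [-3.139, -0.491, 1.089]
force: [0.7, 0.5, -3.0]
grip_width: 0.301
grip_force: 30.0
```

Emit:
drive_tool:
  rows:
    - {"xyz": [-0.28,0,0.53],"spin": 0,"grip": 230}
    - {"xyz": [-0.28,0,0.53],"spin": 0,"grip": 230}
    - {"xyz": [-0.28,0,0.53],"spin": 0,"grip": 230}
    - {"xyz": [-0.28,0,0.53],"spin": 0,"grip": 230}
    - {"xyz": [-0.28,0,0.53],"spin": 0,"grip": 230}
    - {"xyz": [-0.28,0,0.53],"spin": 0,"grip": 230}
    - {"xyz": [-0.28,0,0.53],"spin": 0,"grip": 230}
    - {"xyz": [0,0,0],"spin": 0,"grip": 230}

```text
time: 38.8
tcp_pos: [0.4567, -0.3362, 0.1311]
ee_rot: [-3.139, -0.491, 1.089]
force: [0.8, 0.2, -3.6]
grip_width: 0.303
grip_force: 30.0
```

Emit:
drive_tool:
  rows:
    - {"xyz": [-0.14,0,0.26],"spin": 0,"grip": 230}
    - {"xyz": [-0.14,0,0.26],"spin": 0,"grip": 230}
    - {"xyz": [-0.1,0,0.18],"spin": 0,"grip": 230}
    - {"xyz": [0,0,0],"spin": 0,"grip": 230}

```text
time: 39.3
tcp_pos: [0.457, -0.3365, 0.1239]
ee_rot: [-3.141, -0.491, 1.089]
force: [1.1, -1.6, 0.6]
grip_width: 0.302
grip_force: 30.0
```

Emit:
drive_tool:
  rows:
    - {"xyz": [-0.1,0,0.18],"spin": 0,"grip": 230}
    - {"xyz": [0,0,0],"spin": 0,"grip": 230}

```text
time: 39.55
tcp_pos: [0.457, -0.3364, 0.1219]
ee_rot: [-3.141, -0.491, 1.089]
force: [-0.0, -1.3, 2.1]
grip_width: 0.301
grip_force: 30.0
```

Emit:
drive_tool:
  rows:
    - {"xyz": [-0.1,0,0.18],"spin": 0,"grip": 230}
    - {"xyz": [0,0,0],"spin": 0,"grip": 230}

```text
time: 39.8
tcp_pos: [0.4573, -0.3364, 0.1218]
ee_rot: [3.141, -0.492, 1.09]
force: [-1.7, -1.8, 11.6]
grip_width: 0.301
grip_force: 30.0
```

Emit:
drive_tool:
  rows:
    - {"xyz": [0.08,0,-0.14],"spin": 0,"grip": 230}
    - {"xyz": [0,0,0],"spin": 0,"grip": 230}
    - {"xyz": [0,0,0],"spin": 0,"grip": 180}
    - {"xyz": [0,0,0],"spin": 0,"grip": 130}
    - {"xyz": [0,0,0],"spin": 0,"grip": 120}
    - {"xyz": [0,0,-1.5],"spin": 0,"grip": 120}
    - {"xyz": [0,0,-3],"spin": 0,"grip": 120}
    - {"xyz": [0,0,-5],"spin": 0,"grip": 120}
    - {"xyz": [0,0,-5],"spin": 0,"grip": 120}
    - {"xyz": [2,0,-4],"spin": 0,"grip": 120}
    - {"xyz": [0,0,0],"spin": 0,"grip": 120}
    - {"xyz": [0,0,0],"spin": 0,"grip": 120}

```text
time: 41.3
tcp_pos: [0.4245, -0.3979, 0.2937]
ee_rot: [-3.139, -0.491, 1.088]
force: [-0.3, -0.1, -0.4]
grip_width: 0.533
grip_force: 0.0
```

```bash
python3 - <<'E'
from h import *
s=bot.sense(); print(s["tcp_pos"].round(4),s["force"].round(1),s["time"])
p=bot.capture("wrist"); save(p,"w13")
for d in bot.recognise(p,"bottle_7"):
    r=d["rect"]; print(np.round(r,1),round(d["confidence"],2))
C=p["color"].astype(int); g=C.sum(2)//3
hsv=cv2.cvtColor(p["color"],cv2.COLOR_RGB2HSV)
b=proj(p,(.4528,-.343,.148)); print(b, proj(p,(.493,-.303,.148)))
# body shoulder/top/lower axis check: cap-top centre by saturation
m=((C[:,:,0]-C[:,:,2]<8)&(g<165)).astype(np.uint8)
u0,v0=int(b[0]),int(b[1])
for v in range(v0-40,v0+41,4): print(v,"".join("#" if C[v,u,0]-C[v,u,2]>12 else ("o" if g[v,u]<100 else ("-" if g[v,u]<150 else ".")) for u in range(u0-80,min(u0+80,559),2)))
E
```

```text
[ 0.4245 -0.3979  0.2937] [-0.3 -0.1 -0.4] 41.3
[289.7 102.5 328.6 164.6] 0.95
[277.3 151.3 316.4 202. ] 0.8
[263.2 194.9 307.  240.3] 0.79
[243.6 114.3 285.3 175.3] 0.73
[234.  159.6 279.3 212.1] 0.72
[305.  186.6 350.2 233.7] 0.65
[316.2 139.8 361.9 189.2] 0.57
[283.56857448 205.72621068] [298.00716621 161.08151634]
165 ...............-oo-----------##-oooo-####-o----------####--######.---oooo--####.
169 ...............-oo------------####oo#####-oooo---ooo-####--#########.....######.
173 ..............-o-------------o#####-######-oooooooo-#####-o-##################--
177 ..............-###o---------oo-############.------.######--oo################---
181 .............--####oo----ooooo-##########################oo--oo--#########--oo--
185 .............--#####oooooooo--######-o#################-oo-#####------oo--ooooo-
189 ..............-#######-----.########o--o#############---.#####-------------ooo--
193 ...............-###################--ooo-ooo-####-oo--######---------------ooo-.
197 ..............--o#################-####---####--o-ooo######-o------------.-ooo--
201 ...........
[... 304 characters left out ...]
##-----######----...
217 ..........-....---.----..---..####-o--------o-#####-oo##################----....
221 ............----....------.---#####--ooooooo-######ooooo###############---...--.
225 .............----....---------#########---########--ooooooo#########----........
229 ..............-----...-----...--#################--.--oooooo--ooo-----..........
233 .............-ooooooo-...---.----###############------.----ooooooooo-...........
237 ..........--ooooooooo-....---o----oo-#######-oo----------..-ooooooooo-..........
241 ..........-oooooooooo----.------oo------oooo----------------ooooooooooo.........
245 ........-oooooooooooo--------...-----ooo--------------oo----oooooooooooo-.......
```

```bash
python3 -c "
from cell import bot
print(bot.job_done())"
```

```text
the job is handed in; nothing more can be done
None
```

The job is handed in at about 41 s: bottle_6 is closed up, bottle_7 was set on the basket floor in the freed place, and the last wrist picture shows all seven bottles standing, though the judge's verdict was not returned.

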